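Shut the vent, fit the missing lever and open the air supply valve

TASK

Bring the compressed-air line back into service: first shut the vent valve (the one that still has its lever) by turning it to its stop across the pipe. Then fit the loose steel lever fully down onto the bare square stem of the supply valve, lying across the pipe since that valve is shut, and with it open the supply valve a quarter turn to its stop, so that the lever ends up along the pipe, on the side away from the pressure gauge. Let go, do not knock the gauge, and leave the other things on the bench where they are.

Things in the scene. Friction and masses are not known exactly. Their poses are not given: they have to be found in the camera images.
- vent_valve (a joint): Angle of the vent valve, rad: 0 = shut (lever across the pipe, hard stop), 1.571 = open (lever along the pipe, hard stop). Starts two thirds to fully open. Looking down on the lever, clockwise shuts: negative rotation about the z axis of vent_hub. Dry friction of about 0.35 N m holds it where it is left.
- vent_hub (a point): Hub centre (half-way up, on the stem axis) of the vent valve's own lever: same shape and size as the loose one, but its bar runs along +x. z points out along the stem, which leans 30 degrees from vertical toward the robot's side. The hub's underside is 50 mm from the pipe axis; a nut stands 6 mm above the hub. Turns with the lever; when shut, +x points across the pipe, away and upward.
- vent: The vent's pipe run: level 34 mm pipe along y, 300 mm long, axis 130 mm up, on an upright leg with a 56 mm foot at each end; valve in the middle. Origin on the bench under the valve. The brass valve body (56 mm along the pipe) reaches 26 mm from the pipe axis toward the lever, then a 38 mm round neck to 40 mm and a 32 mm collar to 50 mm. Fixed.
- supply_valve (a joint): Angle of the supply valve, rad: 0 = shut (hard stop), 1.571 = open (hard stop). Starts at 0 to 0.2. Looking down on the stem's tip, anticlockwise opens: positive rotation about the z axis of supply_stem. Dry friction about 0.35 N m.
- supply_stem (a point): Foot of the supply valve's bare square stem: centre of the 32 mm round shoulder on which the lever's underside must rest, 50 mm from the pipe axis. z runs out along the stem, 30 degrees from vertical toward the robot's side. Stem 22 x 22 mm, 32 mm long, the last 6 mm tapering to 13 mm. x, y are square to its flats and turn with it: at joint 0, x points across the pipe (away and up), y along it.
- supply: The supply's pipe run, left or right of the vent's and built exactly like it, with the gauge on one side of the valve and a low brass plug (40 mm from the pipe axis; a lever passes over it) on the other. Origin on the bench under the valve, y along the pipe. Fixed.
- gauge_face (a point): Middle of the dial of the pressure gauge: dark round case, 62 mm diameter, 30 mm deep, on the supply pipe 105 mm to one side of the valve (which side varies), leaning like the stem. It stands 45 to 75 mm out from the pipe axis, so a lever turned to its side is blocked before the stop. Fixed; not to be hit (15 N at most).
- lever_hub (a point): Hub centre (on the bore axis, half-way up) of the loose lever lying flat on the bench, 163 mm long, 0.18 to 0.35 kg. z = bore axis, up. Steel hub 46 x 46 mm, 26 mm tall, with a through bore 25 mm square, sides parallel to the hub's. Along -x run a bar (18 wide) and, 56 to 140 mm from the axis, a black grip (24 wide, 18 thick, bottom flush with the hub's). Fits the stem in four ways.
- wrench: Bystander: steel spanner, 160 mm, flat; origin at its middle, x along it.
- flange: Bystander: dark steel blind flange, 100 mm diameter, 22 mm high; origin under its centre.
- spray_can: Bystander: grey spray can, 52 mm diameter, 165 mm tall, standing between the two pipe runs; origin under its centre.
- tee: Bystander: dark pipe tee, 90 x 75 x 45 mm, on the left of the bench; origin under the middle of its 90 mm run.
- hammer: Bystander: hammer with wooden handle, 260 mm, lying on the right; origin under its middle.
- grease_tin: Bystander: grease tin, 76 mm diameter, 60 mm tall, behind the pipes; origin under its centre.
- gauge: The pressure gauge as a whole, as above; its origin is on the bench, right under the pipe axis beneath it.
There are look-alikes about, which are no part of the job. What is shaped like the part that bears lever_hub but brown or orange is not meant.

How it is judged:
On the way, in this order (a step that is already met when the one before it is completed fails the run):
1. the vent valve is shut to its stop, its lever across the pipe (value of joint vent_valve below 0.08 rad), for 0.2 s.
2. the loose lever is fully down on the square stem of the still shut supply valve, across the pipe (x of lever_hub in the frame of supply_stem between -0.005 and 0.005 m and y of lever_hub in the frame of supply_stem between -0.005 and 0.005 m and z of lever_hub in the frame of supply_stem between 0.008 and 0.018 m and angle between the z axis of lever_hub and the z axis of supply_stem, either way round below 0.12 rad and angle between the x axis of lever_hub and the x axis of supply_stem, either way round below 0.25 rad and value of joint supply_valve below 0.4 rad), for 0.2 s.
3. the supply valve is open to its stop with the lever on it (x of lever_hub in the frame of supply_stem between -0.005 and 0.005 m and y of lever_hub in the frame of supply_stem between -0.005 and 0.005 m and z of lever_hub in the frame of supply_stem between 0.008 and 0.018 m and angle between the z axis of lever_hub and the z axis of supply_stem, either way round below 0.12 rad and angle between the x axis of lever_hub and the x axis of supply_stem, either way round below 0.25 rad and value of joint supply_valve above 1.48 rad), for 0.2 s.
At the end, for the whole second after the job is handed in: Vent within 0.1 rad of shut, supply within 0.1 rad of open; lever at rest, fully down on the stem (hub 8 to 18 mm above the shoulder, 5 mm of the axis each way, 0.12 rad of upright on it, 0.25 rad of along the pipe); bystanders within 30 mm of their places (value of joint vent_valve below 0.1 rad and value of joint supply_valve above 1.47 rad and x of lever_hub in the frame of supply_stem between -0.005 and 0.005 m and y of lever_hub in the frame of supply_stem between -0.005 and 0.005 m and z of lever_hub in the frame of supply_stem between 0.008 and 0.018 m and angle between the z axis of lever_hub and the z axis of supply_stem, either way round below 0.12 rad and angle between the x axis of lever_hub and the x axis of supply_stem, either way round below 0.25 rad and linear speed of lever below 0.02 m/s and distance of each of wrench, flange, spray_can, tee, hammer, grease_tin from where it was at the start of the episode below 0.03 m); the robot touches nothing.
It fails at once if the supply valve is opened while the vent still stands open (value of joint supply_valve above 0.6 rad and value of joint vent_valve above 0.3 rad).
It fails at once if the gauge is hit with more than 15 N (contact force between gauge and anything else above 15 N).
It fails at once if another thing on the bench is moved more than 30 mm (distance of any of wrench, flange, spray_can, tee, hammer, grease_tin from where it was at the start of the episode above 0.03 m).
It also fails if it takes over 62 s, if anything falls off the work surface, if the arm or the gripper's body presses on something with over 40 N, if the wrist force passes 120 N, or if a joint passes its speed limit or range.

ROBOT

A 7-joint arm with a two-finger parallel gripper is mounted at the origin on the work surface. World frame = base frame: x ahead of the robot, y to its left, z up, the work surface at z = 0. Lengths are in m, angles in rad, forces in N, time in s.
With the tool pointing down it reaches from about 0.4 to 0.85 m from the base axis. Payload 10.4 kg.
Tool frame: the origin (TCP) lies midway between the tips of the shut fingers; the grasp point (between the pads) lies 19 mm behind it; z points along the fingers, x is the direction in which the jaws open and shut, and the axes are right-handed (so a half turn about z gives the same grasp; the last joint's range is limited). The gripper opens to 85 mm and grips with 20 to 120 N. Pads are 22 mm wide; open, the fingers measure 114 mm over their backs; the gripper's body (76 mm by 85 mm) begins 54 mm behind the grasp point. The pads swing forward as they close: fully open they stand 13 mm farther back than shut.
Start: joints at [1.308, 0.332, -0.065, 1.46, 0.022, 1.35, -0.088], TCP at [0.148, -0.607, 0.231] pointing down, gripper open.
Joint ranges: [-2.6, 2.6], [-0.5, 2.12], [-1.47, 1.34], [0.16, 2.42], [-1.27, 4.41], [0.06, 2.06], [-2.6, 2.6]. Speed limits (rad/s): [2.22, 2.22, 2.79, 2.79, 3.14, 3.14, 3.14].

INTERFACE

Orientations are given as a unit quaternion [x, y, z, w].
In Python, from workcell import monitor, eyes, ticket, models gives the robot as it stands.
- The arm moves only by the tool servo_tool, never from a script. Its argument "motion" is a list of rows, each a list of 7 numbers: the opening, from 0 (shut) to 1 (fully open), then the shift along the tool's x, y, z in m, then the turn, a rotation vector about the tool's x, y, z in degrees. In form: [[fingers, tx, ty, tz, rx, ry, rz], ...]. A call has 1 to 20 rows; each row is the pose to reach, as a shift and turn from the pose commanded when the call began, along the tool's axes at that moment; what a row does not reach only later rows make up. A row lasts 1/8 s, in which the tool goes at most 62.5 mm and 10.7 degrees, less where a joint would pass 70% of its speed; a pose out of reach is approached as far as the arm can. A call with a gripper value outside its range is refused whole. The fingers move at their own pace and stop on an object; "grip_force" is the grip in N (left out, the last holds). Time passes only in rows, so rows that repeat a pose let the fingers close. It gives the time, the measured TCP pose, the force and the opening at its end, in the units of the state.
- monitor.get_obs(): the state, without advancing time (a new reading comes with each control period).
- eyes.camera(name): name is "side" or "top"; returns (picture, depth): 384x512x3 uint8, blue, green, red; 384x512 float32, m along the optical axis (not along the pixel's ray), 0 where there is no reading.
- eyes.camera_info(name): a dict with "intrinsics" (3x3 intrinsics, pixels), "extrinsics" (4x4, takes a point from world to camera coordinates). Camera axes: x right, y down, z forward; pixel columns grow to the right and rows downward; lengths in m; the calibration is good to about 2 mm. A picture is of the moment at which its call begins. camera_info takes no time and is no camera call.
- ticket.hand_in(): hands the job in, once; it reports no verdict.
Trained networks look in the newest picture that a camera, given by its name, has taken for a name from the list of things; names that differ only in an ending like _2 or _b are one class to them, and where a whole thing is asked for, a point or a joint stands for the part that bears it (a point fixed in the world has none). Each returns a list of dicts, best first, with "confidence" (0 to 1); they miss things now and then, are a little off and sometimes report something else, mostly with a low value. They report only what shows in the picture. A call takes as long as a camera call. They do not tell look-alikes from the thing itself.
- models.boxes_of(camera, thing): "point" ([x, y, z] in m, in the coordinates of the camera as it stood for that picture, good to about 4 mm: the middle of the surface that is visible of it).
The state is a dict: "clock": time; "joint_pos": joint angles; "joint_velocities": joint speeds; "tau": joint torques, N m; "position": TCP position; "ee_rot": TCP orientation; "ft_force": force on the tool from outside, world axes, zero at the start; "torque": the same for the moment, N m; "grip_width": opening from 0.0 (shut) to 1.0 (fully open).
Only numpy, scipy, OpenCV 4.12 (cv2) and the standard library are available. Lean on these libraries where they do the work, as an engineer would, in place of code of your own. Each camera call takes 0.05 s, during which the arm holds its last target. There are 200 camera calls.

## Working session

There is one attempt and no reset: what is moved stays moved. The work goes in short steps, Python scripts to look and compute and a tool call to move; the robot and the scene stay as the last step left them, time stands still between calls to the robot, and variables do not carry over. Pictures are saved under pics/ and viewed, about 8 in all and at most 12, crops included, and the job is handed in when it is done.

Besides the shell and the picture viewer there is one more tool, called after ">>>" as a command line: name --pt "numbers of a row" for each row, then --argument value for the rest. servo_tool: Moves the arm, as the interface text tells. Its arguments: {"type":"object","properties":{"motion":{"type":"array"},"grip_force":{"type":"number"}},"required":["motion"]}

```bash
mkdir -p pics; ls; cat > h.py <<'E'
import numpy as np, cv2
from scipy.spatial.transform import Rotation as R
from workcell import monitor, eyes, ticket, models
def shot(n):
    im,d=eyes.camera(n); return im,d
def toworld(n,p):
    E=np.array(eyes.camera_info(n)["extrinsics"]); return (np.linalg.inv(E)@np.append(p,1))[:3]
def px(n,w):
    i=eyes.camera_info(n);c=np.array(i["extrinsics"])@np.append(w,1);q=np.array(i["intrinsics"])@c[:3];return q[:2]/q[2]
def cloud(n,d):
    K=np.array(eyes.camera_info(n)["intrinsics"]);E=np.linalg.inv(np.array(eyes.camera_info(n)["extrinsics"]))
    v,u=np.mgrid[:d.shape[0],:d.shape[1]]
    P=np.stack([(u-K[0,2])/K[0,0]*d,(v-K[1,2])/K[1,1]*d,d],-1)
    return P@E[:3,:3].T+E[:3,3]
E
python3 - <<'E'
from h import *
np.set_printoptions(precision=4,suppress=True)
ims=[]
for n in("side","top"):
    im,d=shot(n); np.savez(f"/tmp/{n}.npz",im=im,d=d); cv2.imwrite(f"pics/{n}0.png",cv2.resize(im,None,fx=1.5,fy=1.5))
    i=eyes.camera_info(n); E=np.linalg.inv(np.array(i["extrinsics"])); print(n,E[:3,3],E[:3,2],np.array(i["intrinsics"])[0])
    for t in "vent_hub vent supply_stem supply gauge_face lever_hub wrench flange spray_can tee hammer grease_tin".split():
        for b in models.boxes_of(n,t)[:3]:
            w=toworld(n,b["point"]); print(t,round(b["confidence"],2),w,px(n,w).round())
print(monitor.get_obs())
E
```

```text
pics
side [0.0727 0.6833 0.9301] [ 0.3877 -0.5954 -0.7037] [406.0068   0.     251.8954]
vent_hub 0.83 [0.5869 0.2895 0.1972] [160. 226.]
vent 0.81 [0.5889 0.3137 0.1457] [156. 246.]
supply 0.59 [ 0.6134 -0.2047  0.1352] [261. 134.]
gauge_face 0.78 [ 0.5661 -0.3185  0.1881] [293. 107.]
lever_hub 0.89 [ 0.2755 -0.2261  0.0178] [357. 196.]
lever_hub 0.77 [0.2796 0.2545 0.0163] [278. 317.]
lever_hub 0.56 [0.4447 0.0235 0.0151] [269. 227.]
wrench 0.88 [0.441  0.2772 0.0079] [218. 294.]
flange 0.83 [ 0.4581 -0.255   0.0079] [308. 172.]
flange 0.63 [ 0.5659 -0.3168  0.1912] [293. 107.]
spray_can 0.71 [0.5968 0.0182 0.1054] [226. 184.]
spray_can 0.54 [ 0.5691 -0.312   0.1909] [291. 107.]
tee 0.98 [0.4468 0.493  0.0359] [157. 360.]
hammer 0.91 [ 0.4732 -0.4809  0.0219] [333. 132.]
grease_tin 0.7 [0.758  0.0005 0.0457] [189. 175.]
top [ 0.4306 -0.0024  1.2609] [ 0.0967 -0.0143 -0.9952] [377.5825   0.     253.4137]
vent 0.57 [0.5934 0.2565 0.1518] [160. 176.]
supply_stem 0.44 [ 0.5902 -0.2235  0.1918] [325. 173.]
supply 0.41 [0.4347 0.0216 0.0213] [241. 229.]
gauge_face 0.9 [ 0.5723 -0.3264  0.
[... 330 characters left out ...]
[ 0.5971 -0.0025  0.1632] [248. 173.]
tee 0.94 [0.4564 0.4813 0.0401] [ 97. 224.]
hammer 0.98 [ 0.4837 -0.4895  0.0257] [396. 212.]
grease_tin 0.68 [ 0.758  -0.0139  0.0607] [251. 129.]
{'clock': 1.3, 'joint_pos': array([ 1.3084,  0.3322, -0.0647,  1.4602,  0.0215,  1.3499, -0.0885]), 'joint_velocities': array([ 0.0003,  0.001 , -0.0011,  0.0002,  0.0013, -0.0008, -0.0016]), 'tau': array([  0.0004, -62.5231,   0.0496, -39.1822,   0.0166,   0.0018,
        -0.    ]), 'position': array([ 0.1485, -0.6071,  0.2313]), 'ee_rot': array([ 0.7866, -0.6174,  0.    , -0.    ]), 'ft_force': array([-0.5783, -0.8217,  0.0479]), 'torque': array([ 0.0449,  0.0271, -0.0087]), 'grip_width': 1.000329331025202}
```

```bash
python3 - <<'E'
import cv2
a=cv2.imread("pics/side0.png");b=cv2.imread("pics/top0.png")
print(a.shape)
E
```

```text
(576, 768, 3)
```

View pics/side0.png

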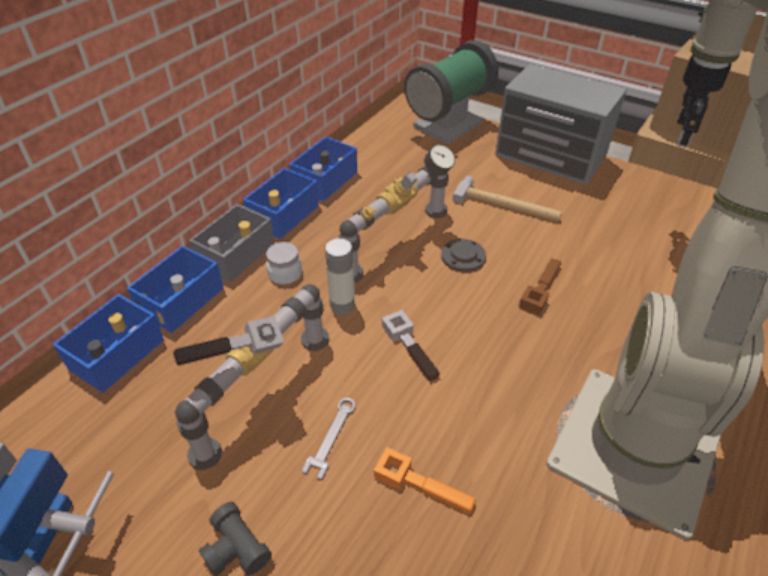

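View pics/top0.png

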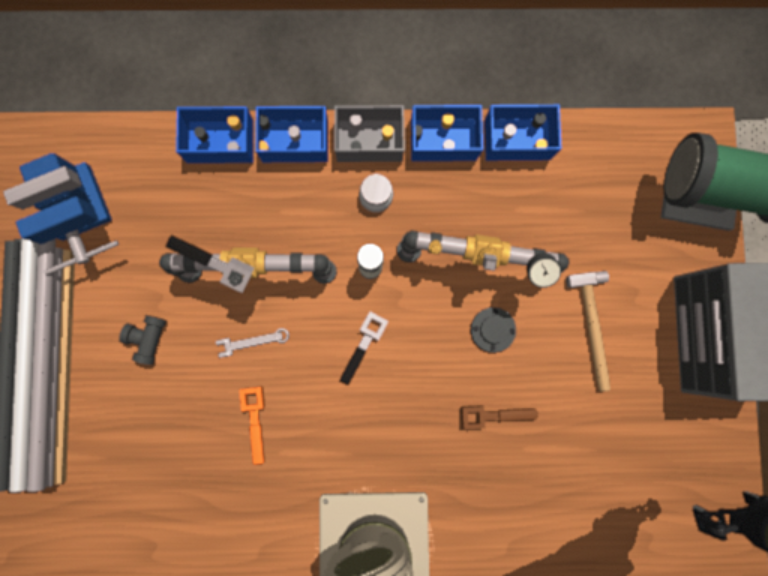

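```bash
python3 - <<'E'
from h import *
np.set_printoptions(precision=4,suppress=True)
S={n:np.load(f"/tmp/{n}.npz") for n in("side","top")}
crops=[]
for n,w in [("top",(.43,.02,.02)),("top",(.59,-.225,.18)),("top",(.59,.29,.18)),("side",(.43,.02,.02)),("side",(.59,-.225,.18)),("side",(.59,.29,.18))]:
    u,v=px(n,np.array(w)).round().astype(int); print(n,u-32,v-32)
    crops.append(cv2.resize(S[n]["im"][v-32:v+32,u-32:u+32],(260,260),interpolation=cv2.INTER_CUBIC))
cv2.imwrite("pics/c1.png",np.vstack([np.hstack(crops[:3]),np.hstack(crops[3:])]))
for n in S:
    P=cloud(n,S[n]["d"]); 
    for nm,y0,y1 in(("vent",.1,.45),("supply",-.38,-.05)):
        m=(P[...,0]>.52)&(P[...,0]<.68)&(P[...,1]>y0)&(P[...,1]<y1)&(P[...,2]>.138)&(P[...,2]<.150)
        q=P[m]; 
        # bins
        for b in np.arange(y0,y1,.02):
            k=q[(q[:,1]>=b)&(q[:,1]<b+.02)]
            if len(k)>4: print(n,nm,round(b+.01,3),len(k),np.median(k[:,0]).round(4),k[:,0].min().round(4),k[:,0].max().round(4),k[:,2].max().round(4))
E
```

```text
top 210 199
top 293 142
top 114 144
side 242 195
side 239 90
side 128 198
side vent 0.11 61 0.5933 0.581 0.6121 0.15
side vent 0.13 55 0.5956 0.5828 0.6125 0.1482
side vent 0.15 61 0.5907 0.5774 0.6132 0.1498
side vent 0.17 71 0.5945 0.5811 0.6142 0.1495
side vent 0.19 54 0.5948 0.5851 0.6094 0.1493
side vent 0.21 11 0.5884 0.5838 0.5938 0.1464
side vent 0.25 5 0.5697 0.5692 0.5726 0.1414
side vent 0.27 39 0.5739 0.5681 0.5863 0.1487
side vent 0.29 73 0.584 0.57 0.6191 0.15
side vent 0.31 88 0.5969 0.579 0.6206 0.1497
side vent 0.33 83 0.5984 0.5861 0.6171 0.1487
side vent 0.35 74 0.596 0.584 0.62 0.15
side vent 0.37 107 0.5963 0.5826 0.6214 0.1499
side vent 0.39 93 0.5991 0.5862 0.6165 0.1486
side vent 0.41 106 0.5983 0.5855 0.617 0.1499
side vent 0.43 8 0.6043 0.5988 0.6096 0.1442
side supply -0.33 23 0.6062 0.5853 0.6213 0.1497
side supply -0.31 30 0.6012 0.5888 0.6143 0.1499
side supply -0.29 17 0.6 0.5947 0.6097 0.1475
side supply -0.27 12 0.5962 0.5921 0.5987 0.1499
side supply -0.25 7 0.5892 0.5861 0.5956 0.1448
side supply -0.23 10 0.5894 0.5852 0.5949 0.1442
side supply -0.2
[... 1143 characters left out ...]
ply -0.35 9 0.6153 0.6126 0.6193 0.1479
top supply -0.33 22 0.6152 0.6064 0.622 0.1496
top supply -0.31 49 0.6062 0.5921 0.6229 0.1499
top supply -0.29 67 0.6068 0.5922 0.6257 0.1499
top supply -0.27 34 0.6008 0.5921 0.6354 0.1494
top supply -0.25 21 0.6007 0.5865 0.6414 0.15
top supply -0.23 9 0.6412 0.59 0.6446 0.1498
top supply -0.21 41 0.6042 0.59 0.6485 0.1498
top supply -0.19 56 0.6226 0.6025 0.6487 0.1499
top supply -0.17 58 0.6277 0.6146 0.6458 0.1496
top supply -0.15 59 0.632 0.6183 0.6511 0.1497
top supply -0.13 21 0.6507 0.6351 0.6553 0.1496
top supply -0.11 55 0.6386 0.619 0.6558 0.1498
top supply -0.09 62 0.6418 0.6251 0.662 0.1495
top supply -0.07 35 0.6432 0.6277 0.6592 0.1498
```

View pics/c1.png

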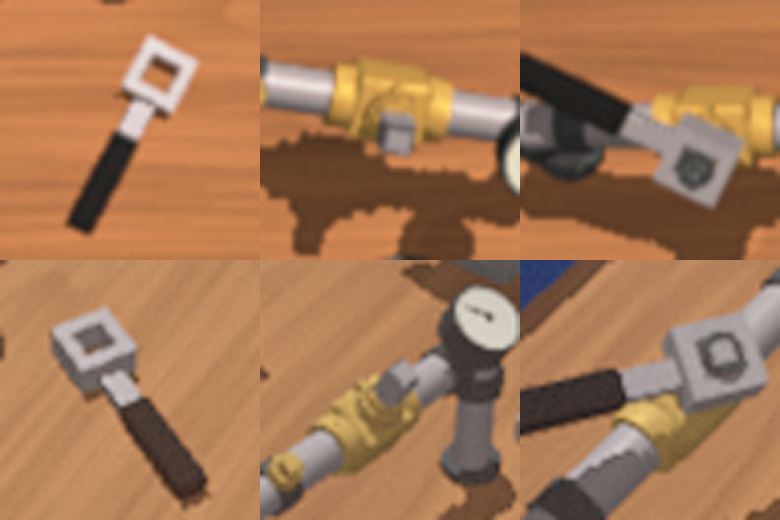

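```bash
cat > fit.py <<'E'
from h import *
from scipy.optimize import least_squares
np.set_printoptions(precision=4,suppress=True)
def box(p,c,h):
    q=abs(p-c)-h; return np.linalg.norm(np.maximum(q,0),axis=-1)+np.minimum(q.max(-1),0)
def lever(p): # hub frame, bar along +x
    return np.minimum.reduce([box(p,[0,0,0],[.023,.023,.013]),box(p,[.04,0,-.006],[.018,.009,.006]),box(p,[.098,0,-.004],[.042,.012,.009])])
def run(yaw): # columns: across(away,up), along pipe, out along stem
    return R.from_euler('z',yaw).as_matrix()@R.from_euler('y',-30,degrees=True).as_matrix()
def sel(P,c,r,z0): return P[(np.linalg.norm(P-c,axis=-1)<r)&(P[...,2]>z0)]
def pipefit(q,x0,y0):  # x=a+t*(y-y0)
    f=lambda p:(np.hypot((q[:,0]-p[0]-p[1]*(q[:,1]-y0))/np.sqrt(1+p[1]**2),q[:,2]-.13-p[2])-.017)
    return least_squares(f,[x0,0,0],loss='soft_l1',f_scale=.002).x
E
cat > fit1.py <<'E'
from fit import *
C={n:cloud(n,np.load(f"/tmp/{n}.npz")["d"]) for n in("side","top")}
C["both"]=None
def pts(n,f): return np.vstack([f(C[k]) for k in(("side","top") if n=="both" else (n,))])
for n in C:
    b=pts(n,lambda P:P[(P[...,0]>.3)&(P[...,0]<.4)&(abs(P[...,1])<.2)&(P[...,2]<.005)]); print(n,"bench",np.median(b[:,2]))
    for nm,y0,ys in(("vent",.26,[(.16,.21),(.11,.14),(.37,.42)]),("supply",-.22,[(-.29,-.275),(-.18,-.14),(-.115,-.08)])):
        q=pts(n,lambda P:np.vstack([P[(P[...,1]>a)&(P[...,1]<c)&(abs(P[...,0]-.615)<.05)&(P[...,2]>.125)&(P[...,2]<.152)] for a,c in ys]))
        p=pipefit(q,.6 if nm=="vent" else .62,y0); yaw=-np.arctan(p[1]); M=run(yaw); o=np.array([p[0],y0,.13])
        if nm=="supply":
            q=pts(n,lambda P:sel(P,np.array([.58,-.225,.19]),.05,.15)); l=(q-o)@M
            k=(l[:,2]>.054)&(l[:,2]<.088)&(abs(l[:,0])<.025)&(l[:,1]>-.06); l=l[k]
            def f(v):
                w=l-[v[0],v[1],0]; c,s=np.cos(v[2]),np.sin(v[2]); w=np.c_[c*w[:,0]+s*w[:,1],-s*w[:,0]+c*w[:,1],w[:,2]]
                return box(w,[0,0,.065],[.011,.011,.017])
            best=min((least_squares(f,[0,y,t],loss='soft_l1',f_scale=.002) for y in(-.01,0,.01) for t in(0,.15)),key=lambda r:r.cost)
            v=best.x; print(n,nm,"pipe",p,"yaw",yaw,"fit",v,len(l),"rms",np.sqrt((best.fun**2).mean()),"foot",o+M@[v[0],v[1],.05],"z",M[:,2],"l range",l.min(0),l.max(0))
        else:
            q=pts(n,lambda P:sel(P,np.array([.6,.3,.2]),.2,.15)); l=(q-o)@M
            l=l[(l[:,2]>.052)&(l[:,2]<.078)]
            def f(v):
                w=l-[v[0],v[1],.063]; c,s=np.cos(v[2]),np.sin(v[2]); w=np.c_[c*w[:,0]+s*w[:,1],-s*w[:,0]+c*w[:,1],w[:,2]]
                return lever(w)
            best=min((least_squares(f,[0,0,t],loss='soft_l1',f_scale=.002) for t in(.9,1.2,1.5)),key=lambda r:r.cost)
            v=best.x; print(n,nm,"pipe",p,"yaw",yaw,"fit",v,len(l),"rms",np.sqrt((best.fun**2).mean()),"hub",o+M@[v[0],v[1],.063])
    q=pts(n,lambda P:sel(P,np.array([.41,.02,.02]),.13,.005))
    def f(v):
        w=q-[v[0],v[1],.013+v[3]]; c,s=np.cos(v[2]),np.sin(v[2]); w=np.c_[c*w[:,0]+s*w[:,1],-s*w[:,0]+c*w[:,1],w[:,2]]
        return lever(w)
    best=min((least_squares(f,[.44,.02,t,0],loss='soft_l1',f_scale=.002) for t in(2.3,2.7,3.1)),key=lambda r:r.cost)
    print(n,"lever",best.x,len(q),np.sqrt((best.fun**2).mean()),"ztop",np.percentile(q[:,2],95))
E
python3 fit1.py
```

```text
side bench -0.0010667344904556342
side vent pipe [ 0.6014  0.016  -0.0003] yaw -0.015952368899180308 fit [-0.     -0.0035  1.0702] 889 rms 0.001569961244907241 hub [0.5698 0.2571 0.1846]
side supply pipe [ 0.6221  0.169  -0.0009] yaw -0.16744627704735734 fit [ 0.0004 -0.0117  0.0797] 78 rms 0.0019291347986678373 foot [ 0.5958 -0.2274  0.1735] z [-0.493   0.0833  0.866 ] l range [-0.0115 -0.0189  0.0541] [0.011  0.0026 0.0858]
side lever [ 0.4763 -0.0024  2.644  -0.001 ] 548 0.0033070300991466977 ztop 0.026557716437568036
top bench 0.0011336776545669558
top vent pipe [0.6013 0.0164 0.0015] yaw -0.016382526437193373 fit [ 0.0013 -0.0046  1.0704] 563 rms 0.0018051217910682773 hub [0.5708 0.2559 0.1852]
top supply pipe [0.6222 0.1655 0.0018] yaw -0.16400218637784145 fit [ 0.0003 -0.0135  0.0463] 86 rms 0.0017363493272219462 foot [ 0.5956 -0.2293  0.1735] z [-0.4933  0.0816  0.866 ] l range [-0.0099 -0.0236  0.0542] [0.0131 0.0007 0.0877]
top lever [0.47   0.0008 2.6859 0.0023] 698 0.03600972283421665 ztop 0.02886285014552522
both bench -0.00019519801837597495
both vent pipe [0.6015 0.0165 0.0006] yaw -0.01648928061020408 fit [ 0.0005 -0.0039  1.0716] 1447 rms 0.0017087034708850558 hub [0.5704 0.2566 0.1848]
both supply pipe [0.6107 0.1706 0.0272] yaw -0.1689953339357293 fit [ 0.01   -0.0112  1.5671] 148 rms 0.0028656659937070805 foot [ 0.5927 -0.2283  0.1783] z [-0.4929  0.0841  0.866 ] l range [-0.0018 -0.0219  0.054 ] [0.023  0.0036 0.082 ]
both lever [ 0.4741 -0.0012  2.6558  0.0005] 1246 0.02740556464225614 ztop 0.028132237610150157
```

```bash
cat > plan.py <<'E'
from fit import *
VENT=dict(hub=np.array([.5703,.2566,.1848]),yaw=-.0163,th=1.071)
SUP=dict(foot=np.array([.5957,-.2284,.1735]),yaw=-.1657,th=.06)
LEV=dict(hub=np.array([.4741,-.0012,.013]),yaw=2.656)
def rt(x,z):
    z=z/np.linalg.norm(z);x=x-z*(x@z);x/=np.linalg.norm(x);return np.c_[x,np.cross(z,x),z]
def vent(th,out):   # th= joint angle of lever, tcp height out from hub centre
    M=run(VENT["yaw"]);return VENT["hub"]+M[:,2]*out, rt(M@[np.sin(th),-np.cos(th),0],-M[:,2])
def sup(th,out,foot=None):
    M=run(SUP["yaw"]);f=SUP["foot"] if foot is None else foot
    return f+M[:,2]*(.013+out), rt(M@[np.sin(th),-np.cos(th),0],-M[:,2])
def lev(out,hub=None,yaw=None):
    h=LEV["hub"] if hub is None else hub; y=LEV["yaw"] if yaw is None else yaw
    a=y-np.pi/2; return h+[0,0,out], rt(np.array([np.cos(a),np.sin(a),0]),np.array([0,0,-1.]))
def rel(targets,p0=None,R0=None):
    o=monitor.get_obs()
    p0=o["position"] if p0 is None else p0; R0=R.from_quat(o["ee_rot"]).as_matrix() if R0 is None else R0
    for p,Rm in targets:
        print("shift",(R0.T@(p-p0)).round(4),"rot",R.from_matrix(R0.T@Rm).as_rotvec(degrees=True).round(1),"world",p.round(4))
def state():
    o=monitor.get_obs(); print("t",o["clock"],"p",o["position"],"q",o["joint_pos"],"F",o["ft_force"],"T",o["torque"],"g",o["grip_width"])
E
python3 - <<'E'
from plan import *
p,Rm=vent(VENT["th"],.12)
rel([(np.array([.45,-.25,.45]),Rm),(np.array([.5,.0,.42]),Rm),(p,Rm),vent(VENT["th"],-.008)])
print(Rm)
P=cloud("top",np.load("/tmp/top.npz")["d"]);Q=cloud("side",np.load("/tmp/side.npz")["d"])
for C in(P,Q,None):
    q=np.vstack([sel(K,np.array([.41,.02,.02]),.14,.006) for K in((P,Q) if C is None else (C,))]); q=q[(q[:,2]<.034)&(q[:,0]>.30)]
    def f(v):
        w=q-[v[0],v[1],.013+v[3]]; c,s=np.cos(v[2]),np.sin(v[2]); w=np.c_[c*w[:,0]+s*w[:,1],-s*w[:,0]+c*w[:,1],w[:,2]]
        return lever(w)
    b=least_squares(f,[.474,0,2.65,0],loss='soft_l1',f_scale=.001); print(b.x,len(q),np.median(abs(b.fun)),px("top",[*b.x[:2],.026]))
E
```

```text
shift [-0.2753 -0.3777 -0.2187] rot [ 24.3  19.  -45.6] world [ 0.45 -0.25  0.45]
shift [-0.5062 -0.4857 -0.1887] rot [ 24.3  19.  -45.6] world [0.5  0.   0.42]
shift [-0.754  -0.5568 -0.0574] rot [ 24.3  19.  -45.6] world [0.5103 0.2576 0.2887]
shift [-0.7378 -0.6187  0.0535] rot [ 24.3  19.  -45.6] world [0.5743 0.2565 0.1779]
[[ 0.7522 -0.4293  0.4999]
 [-0.4916 -0.8708 -0.0081]
 [ 0.4388 -0.2396 -0.866 ]]
[ 0.4725 -0.0053  2.6177  0.0022] 537 0.0024461776095364082 [249.1993 217.5057]
[ 0.4763 -0.0024  2.6448 -0.001 ] 540 0.0009888475183722758 [248.2949 216.3466]
[ 0.476  -0.0025  2.6483  0.0003] 1077 0.001814692404828254 [248.3083 216.4226]
```

>>> servo_tool --pt "1 -0.055 -0.075 -0.044 5 4 -9" --pt "1 -0.11 -0.15 -0.088 10 8 -18" --pt "1 -0.165 -0.225 -0.13 15 11 -27" --pt "1 -0.22 -0.3 -0.175 20 15 -36" --pt "1 -0.275 -0.378 -0.219 24.3 19 -45.6" --pt "1 -0.275 -0.378 -0.219 24.3 19 -45.6" --pt "1 -0.275 -0.378 -0.219 24.3 19 -45.6" --pt "1 -0.335 -0.405 -0.21 24.3 19 -45.6" --pt "1 -0.39 -0.43 -0.205 24.3 19 -45.6" --pt "1 -0.45 -0.46 -0.195 24.3 19 -45.6" --pt "1 -0.506 -0.486 -0.189 24.3 19 -45.6" --pt "1 -0.56 -0.5 -0.16 24.3 19 -45.6" --pt "1 -0.61 -0.515 -0.13 24.3 19 -45.6" --pt "1 -0.66 -0.53 -0.105 24.3 19 -45.6" --pt "1 -0.71 -0.543 -0.08 24.3 19 -45.6" --pt "1 -0.754 -0.557 -0.057 24.3 19 -45.6" --pt "1 -0.754 -0.557 -0.057 24.3 19 -45.6" --pt "1 -0.754 -0.557 -0.057 24.3 19 -45.6" --pt "1 -0.754 -0.557 -0.057 24.3 19 -45.6" --grip_force 60

```text
clock: 3.68
position: [0.5107, 0.2566, 0.2886]
ee_rot: [0.934, -0.247, 0.252, -0.062]
ft_force: [-0.0, -0.1, -0.8]
grip_width: 1.002
```

```bash
python3 - <<'E'
from plan import *
state(); th=VENT["th"]
rel([vent(th,.12),vent(th,-.008),vent(.5,-.008),vent(0,-.008),vent(-.15,-.008)])
E
```

```text
t 3.675 p [0.5107 0.2566 0.2886] q [ 0.9566 -0.4663 -1.3355  1.8785 -0.2784  0.9009 -0.8612] F [-0.0018 -0.1476 -0.773 ] T [-0.0354  0.5158 -0.0314] g 1.0019230855057977
shift [-0.0007 -0.0007 -0.0003] rot [ 0.  -0.1 -0. ] world [0.5103 0.2576 0.2887]
shift [-0.0009 -0.0008  0.1277] rot [ 0.  -0.1 -0. ] world [0.5743 0.2565 0.1779]
shift [-0.0009 -0.0008  0.1277] rot [ 0.  -0.1 32.7] world [0.5743 0.2565 0.1779]
shift [-0.0009 -0.0008  0.1277] rot [-0.  -0.1 61.3] world [0.5743 0.2565 0.1779]
shift [-0.0009 -0.0008  0.1277] rot [-0.  -0.1 69.9] world [0.5743 0.2565 0.1779]
```

>>> servo_tool --pt "1 -0.001 -0.001 0.04 0 0 0" --pt "1 -0.001 -0.001 0.08 0 0 0" --pt "1 -0.001 -0.001 0.105 0 0 0" --pt "1 -0.001 -0.001 0.128 0 0 0" --pt "1 -0.001 -0.001 0.128 0 0 0"

```text
clock: 4.3
position: [0.5311, 0.2297, 0.2069]
ee_rot: [0.932, -0.243, 0.257, -0.075]
ft_force: [0.2, 1.0, 0.8]
grip_width: 0.999
```

```bash
python3 - <<'E'
from plan import *
state(); th=VENT["th"]
rel([vent(th,-.008),vent(0,-.008)])
E
```

```text
t 4.3 p [0.5311 0.2297 0.2069] q [ 1.1313 -0.4989 -1.4665  2.0145 -0.448   0.6932 -0.6879] F [0.2265 0.9947 0.7827] T [-0.0079  0.5155 -0.0578] g 0.9989636734672794
shift [ 0.0063 -0.0336  0.0476] rot [-1.7 -0.3 -0.1] world [0.5743 0.2565 0.1779]
shift [ 0.0063 -0.0336  0.0476] rot [-1.7  0.6 61.3] world [0.5743 0.2565 0.1779]
```

```bash
cat > kin.py <<'E'
from fit import *
import itertools
D=[([1.3084,.3322,-.0647,1.4602,.0215,1.3499,-.0885],[.1485,-.6071,.2313],[.7866,-.6174,0,0]),
([.9566,-.4663,-1.3355,1.8785,-.2784,.9009,-.8612],[.5107,.2566,.2886],[.934,-.247,.252,-.062]),
([1.1313,-.4989,-1.4665,2.0145,-.448,.6932,-.6879],[.5311,.2297,.2069],[.932,-.243,.257,-.075])]
def rots(q,s):
    out=[];A=R.identity()
    for i in range(7):
        A=A*R.from_rotvec(np.array([0,0,s[i]*q[i]]) if i%2==0 else np.array([0,q[i],0])); out.append(A)
    return out
def lin(q,s): # columns: d1 z, a along after q2,off x after q3, off x after q4, b after q4, c after q6, off x after q6
    r=rots(q,s); X=np.array([1,0,0]);Z=np.array([0,0,1])
    return np.c_[Z,r[1].apply(Z),r[2].apply(X),r[3].apply(X),r[3].apply(Z),r[5].apply(X),r[5].apply(Z)]
if __name__=="__main__":
    for s in itertools.product([1,-1],repeat=4):
        s7=[s[0],1,s[1],1,s[2],1,s[3]]
        E=[rots(q,s7)[-1].inv()*R.from_quat(o) for q,_,o in D]
        e=max((E[0].inv()*E[k]).magnitude() for k in(1,2))
        A=np.vstack([lin(q,s7) for q,_,_ in D]);y=np.hstack([p for _,p,_ in D])
        for cols in([0,1,4,6],[0,1,2,3,4,6]):
            sol,res,rk,_=np.linalg.lstsq(A[:,cols],y,rcond=None)
            if e<.3: print(s,"orient err",e,E[0].as_rotvec(),cols,sol,rk,"res",abs(A[:,cols]@sol-y).max())
E
python3 kin.py
```

```text
(-1, -1, -1, -1) orient err 0.0010436963160183525 [-0.     -0.0002  3.1415] [0, 1, 4, 6] [0.261  0.3764 0.5053 0.2624] 4 res 0.04234275827267181
(-1, -1, -1, -1) orient err 0.0010436963160183525 [-0.     -0.0002  3.1415] [0, 1, 2, 3, 4, 6] [ 0.3638  0.5723 -0.0362  0.1368  0.5111  0.4375] 6 res 0.042755763732760854
```

```bash
python3 - <<'E'
from plan import *
A=rt(np.array([.24,-.97,0]),np.array([0,0,-1.]))
rel([(np.array([.48,.23,.32]),R.from_quat(monitor.get_obs()["ee_rot"]).as_matrix()),(np.array([.55,0.,.4]),A),(np.array([.55,-.3,.4]),A),(np.array([.4,-.55,.35]),A)])
E
```

```text
shift [ 0.0117 -0.0091 -0.1232] rot [0. 0. 0.] world [0.48 0.23 0.32]
shift [ 0.2129  0.1407 -0.1591] rot [-26.  -18.6  45.7] world [0.55 0.   0.4 ]
shift [ 0.3606  0.4018 -0.1636] rot [-26.  -18.6  45.7] world [ 0.55 -0.3   0.4 ]
shift [ 0.3493  0.6949 -0.202 ] rot [-26.  -18.6  45.7] world [ 0.4  -0.55  0.35]
```

>>> servo_tool --pt "1 0.01 -0.01 -0.06 0 0 0" --pt "1 0.01 -0.01 -0.12 0 0 0" --pt "1 0.06 0.03 -0.13 -5 -4 9" --pt "1 0.11 0.07 -0.14 -10 -8 18" --pt "1 0.16 0.1 -0.15 -15 -11 27" --pt "1 0.213 0.14 -0.16 -20 -15 36"

```text
clock: 5.05
position: [0.5367, 0.0348, 0.3935]
ee_rot: [0.857, -0.507, 0.085, -0.03]
ft_force: [-0.9, 0.6, -0.1]
grip_width: 1.003
```

```bash
python3 - <<'E'
from plan import *
o=monitor.get_obs();print(*[list(np.round(o[k],4)) for k in("joint_pos","position","ee_rot")],sep=",")
A=rt(np.array([.24,-.97,0]),np.array([0,0,-1.]))
rel([(np.array([.55,-.3,.4]),A),(np.array([.4,-.55,.35]),A)])
E
```

```text
[np.float64(1.1605), np.float64(0.081), np.float64(-1.3967), np.float64(1.5003), np.float64(0.1553), np.float64(1.4628), np.float64(-1.3005)],[np.float64(0.5367), np.float64(0.0348), np.float64(0.3935)],[np.float64(0.8574), np.float64(-0.5067), np.float64(0.0852), np.float64(-0.0297)]
shift [0.2996 0.1499 0.0078] rot [-8.7 -5.6 14.9] world [ 0.55 -0.3   0.4 ]
shift [0.4415 0.4076 0.0394] rot [-8.7 -5.6 14.9] world [ 0.4  -0.55  0.35]
```

>>> servo_tool --pt "1 0.05 0.025 0.0 -2 -2 3" --pt "1 0.1 0.05 0.0 -4 -3 6" --pt "1 0.15 0.075 0.004 -6 -4 9" --pt "1 0.2 0.1 0.005 -8 -5 12"

```text
clock: 5.55
position: [0.548, -0.1816, 0.3951]
ee_rot: [0.807, -0.59, 0.007, 0.0]
ft_force: [0.3, -0.2, 0.2]
grip_width: 1.0
```

```bash
cat >> kin.py <<'E'
E
python3 - <<'E'
from plan import *
import kin,json,os
o=monitor.get_obs();D=kin.D+[([1.1605,.081,-1.3967,1.5003,.1553,1.4628,-1.3005],[.5367,.0348,.3935],[.8574,-.5067,.0852,-.0297]),tuple(list(map(float,o[k])) for k in("joint_pos","position","ee_rot"))]
print(D[-1])
json.dump(D,open("D.json","w"))
s=[-1,1,-1,1,-1,1,-1]
def cols(q):
    r=kin.rots(q,s);X,Y,Z=np.eye(3)
    return np.c_[Z,r[0].apply(X),r[1].apply(Y),r[1].apply(Z),r[2].apply(X),r[2].apply(Y),r[3].apply(X),r[3].apply(Z),r[4].apply(Y),r[5].apply(X),r[5].apply(Z)]
A=np.vstack([cols(d[0]) for d in D]);y=np.hstack([d[1] for d in D])
names="d1Z X1 Y2 Z2 X3 Y3 X4 Z4 Y5 X6 Z6".split()
for c in(range(11),[0,1,2,3,5,7,8,10],[0,2,3,5,7,8,10],[0,1,3,7,10],[0,1,3,4,6,7,9,10]):
    c=list(c);x,_,rk,_=np.linalg.lstsq(A[:,c],y,rcond=None);print([names[i] for i in c],x,rk,"res",abs(A[:,c]@x-y).max())
E
```

```text
([1.0923172733349131, 0.38466974708123775, -1.181941406645183, 1.2604664261970808, 0.36819647900873254, 1.7076815638009162, -1.2679037007186709], [0.5480415462988789, -0.18160413108539158, 0.3950987744845228], [0.80734364908996, -0.5900361752842003, 0.007305214225239189, 0.0004218710979708364])
['d1Z', 'X1', 'Y2', 'Z2', 'X3', 'Y3', 'X4', 'Z4', 'Y5', 'X6', 'Z6'] [ 0.2579  0.     -0.0218  0.4482 -0.0001 -0.0234 -0.0002  0.4899 -0.0005
 -0.0002  0.3428] 11 res 1.8814749557727328e-05
['d1Z', 'X1', 'Y2', 'Z2', 'Y3', 'Z4', 'Y5', 'Z6'] [ 0.2582  0.     -0.0218  0.4485 -0.0235  0.49   -0.0003  0.343 ] 8 res 3.631401351966712e-05
['d1Z', 'Y2', 'Z2', 'Y3', 'Z4', 'Y5', 'Z6'] [ 0.2582 -0.0218  0.4485 -0.0235  0.49   -0.0003  0.343 ] 7 res 3.8740659030506164e-05
['d1Z', 'X1', 'Z2', 'Z4', 'Z6'] [0.2637 0.0308 0.4567 0.4561 0.3583] 5 res 0.041658127670622214
['d1Z', 'X1', 'Z2', 'X3', 'X4', 'Z4', 'X6', 'Z6'] [ 0.2715  0.03    0.4685 -0.0013  0.0104  0.4542 -0.0018  0.3688] 8 res 0.04150411414725799
```

```bash
cat > sim.py <<'E'
from plan import *
import json
S=[-1,1,-1,1,-1,1,-1]
LO=np.array([-2.6,-.5,-1.47,.16,-1.27,.06,-2.6]);HI=np.array([2.6,2.12,1.34,2.42,4.41,2.06,2.6])
VM=np.array([2.22,2.22,2.79,2.79,3.14,3.14,3.14])
def fk(q):
    X,Y,Z=np.eye(3);A=R.identity();rr=[]
    for i in range(7):
        A=A*R.from_rotvec([0,0,S[i]*q[i]] if i%2==0 else [0,q[i],0]);rr.append(A)
    p=.2582*Z+rr[1].apply([0,-.0218,.4485])+rr[2].apply([0,-.0235,0])+rr[3].apply([0,0,.49])+rr[4].apply([0,-.0003,0])+rr[5].apply([0,0,.343])
    return p,A*R.from_euler('z',np.pi)
def jac(q):
    p,A=fk(q);J=np.zeros((6,7));h=1e-5
    for i in range(7):
        d=np.array(q,float);d[i]+=h;p2,A2=fk(d);J[:3,i]=(p2-p)/h;J[3:,i]=(A2*A.inv()).as_rotvec()/h
    return J,p,A
def simrows(q,rows,lam=1e-3,null=0.,ref=None,p0=None,R0=None):
    q=np.array(q,float);P0,A0=fk(q);tp,tA=P0,A0
    for r in rows:
        gp=P0+A0.apply(r[:3]);gA=A0*R.from_rotvec(np.radians(r[3:]))
        d=gp-tp;rv=(gA*tA.inv()).as_rotvec();f=min(1,.0625/(np.linalg.norm(d)+1e-12),np.radians(10.7)/(np.linalg.norm(rv)+1e-12))
        sp,sA=tp,tA
        for k in range(1,6):
            tp=sp+d*f*k/5;tA=R.from_rotvec(rv*f*k/5)*sA
            for it in range(2):
                J,p,A=jac(q);e=np.r_[tp-p,(tA*A.inv()).as_rotvec()]
                Ji=J.T@np.linalg.inv(J@J.T+lam**2*np.eye(6));dq=Ji@e
                if ref is not None and it==0: dq+=(np.eye(7)-Ji@J)@(ref-q)*null
                q=np.clip(q+dq,LO,HI)
    return q
E
python3 - <<'E'
from sim import *
D=json.load(open("D.json"))
print([np.linalg.norm(fk(d[0])[0]-d[1]) for d in D])
rows=[[.05,.025,0,-2,-2,3],[.1,.05,0,-4,-3,6],[.15,.075,.004,-6,-4,9],[.2,.1,.005,-8,-5,12]]
print("actual",np.array(D[4][0]))
for n,ref in((0,None),(.02,(LO+HI)/2),(.02,np.zeros(7)),(.02,np.array(D[0][0])),(.1,np.array(D[0][0]))): print(n,simrows(D[3][0],rows,null=n,ref=ref))
rows0=[[-.055,-.075,-.044,5,4,-9],[-.11,-.15,-.088,10,8,-18],[-.165,-.225,-.13,15,11,-27],[-.22,-.3,-.175,20,15,-36]]+[[-.275,-.378,-.219,24.3,19,-45.6]]*3+[[-.335,-.405,-.21,24.3,19,-45.6],[-.39,-.43,-.205,24.3,19,-45.6],[-.45,-.46,-.195,24.3,19,-45.6],[-.506,-.486,-.189,24.3,19,-45.6],[-.56,-.5,-.16,24.3,19,-45.6],[-.61,-.515,-.13,24.3,19,-45.6],[-.66,-.53,-.105,24.3,19,-45.6],[-.71,-.543,-.08,24.3,19,-45.6]]+[[-.754,-.557,-.057,24.3,19,-45.6]]*3
print("actual",np.array(D[1][0]));print(simrows(D[0][0],rows0))
E
```

```text
[np.float64(8.041894651094331e-05), np.float64(5.859679260427374e-05), np.float64(0.00010721526491167949), np.float64(7.590914461847968e-05), np.float64(8.370276968100564e-05)]
actual [ 1.0923  0.3847 -1.1819  1.2605  0.3682  1.7077 -1.2679]
0 [ 1.1074  0.3815 -1.1829  1.2571  0.3656  1.7088 -1.2685]
0.02 [ 0.9355  0.2871 -0.8861  1.2649  0.2307  1.6734 -1.1803]
0.02 [ 0.8328  0.2555 -0.7371  1.27    0.1791  1.6629 -1.1464]
0.02 [ 0.9668  0.2993 -0.9343  1.2634  0.2494  1.6776 -1.1925]
0.1 [ 0.699   0.2269 -0.5569  1.2772  0.1266  1.6539 -1.1116]
actual [ 0.9566 -0.4663 -1.3355  1.8785 -0.2784  0.9009 -0.8612]
[ 0.9803 -0.5    -1.3335  1.878  -0.3329  0.9088 -0.8189]
```

```bash
cat > fast.py <<'E'
from sim import *
def Rz(a):c,s=np.cos(a),np.sin(a);return np.array([[c,-s,0],[s,c,0],[0,0,1.]])
def Ry(a):c,s=np.cos(a),np.sin(a);return np.array([[c,0,s],[0,1.,0],[-s,0,c]])
OFF=[np.array(v) for v in([0,0,.2582],[0,0,0],[0,-.0218,.4485],[0,-.0235,0],[0,0,.49],[0,-.0003,0],[0,0,.343])]
# origin of joint i = prev + A_prev@OFF[i]  (exact since rolls keep z)
def fj(q):
    A=np.eye(3);p=np.zeros(3);ax=[];og=[]
    for i in range(7):
        p=p+A@OFF[i] if i<6 else p
        if i%2==0: ax.append(S[i]*A[:,2]);og.append(p);A=A@Rz(S[i]*q[i])
        else: ax.append(A[:,1]);og.append(p);A=A@Ry(q[i])
    p=p+A@OFF[6]
    J=np.array([np.r_[np.cross(a,p-o),a] for a,o in zip(ax,og)]).T
    return J,p,A@np.diag([-1.,-1,1]),og
def rv(M):
    w=np.array([M[2,1]-M[1,2],M[0,2]-M[2,0],M[1,0]-M[0,1]])/2;n=np.linalg.norm(w);t=np.arctan2(n,(np.trace(M)-1)/2)
    return w*(t/n if n>1e-9 else 1)
def go(q,gp,gA,step=.03,ang=.1,track=None):
    _,p,A,_=fj(q);r=R.from_matrix(gA@A.T).as_rotvec();d=gp-p
    n=int(max(np.ceil(np.linalg.norm(d)/step),np.ceil(np.linalg.norm(r)/ang),1))
    sp,sA=p,A
    for k in range(1,n+1):
        tp=sp+d*k/n;tA=R.from_rotvec(r*k/n).as_matrix()@sA
        for _ in range(2):
            J,p,A,og=fj(q);e=np.r_[tp-p,rv(tA@A.T)]
            q=np.clip(q+J.T@np.linalg.solve(J@J.T+1e-6*np.eye(6),e),LO,HI)
        if track is not None: track.append((q,og[3][2],og[5]))
    return q
def margin(q): return np.minimum(q-LO,HI-q)
def err(q,gp,gA):
    _,p,A,_=fj(q);return np.linalg.norm(p-gp)+.1*np.linalg.norm(rv(gA@A.T))
def down(az,tilt,taz):
    z=np.array([np.sin(tilt)*np.cos(taz),np.sin(tilt)*np.sin(taz),-np.cos(tilt)]);return rt(np.array([np.cos(az),np.sin(az),0]),z)
E
cat > search.py <<'E'
from fast import *
import time
def search(q0,final,nw,T,rng,zlo=.32,ymax=.55):
    best=(-9,None);t0=time.time();c=0
    while time.time()-t0<T:
        W=[]
        for _ in range(nw):
            r=rng.uniform(.35,.85);a=rng.uniform(-1.2,1.0);W.append((np.array([r*np.cos(a),r*np.sin(a),rng.uniform(zlo,.65)]),down(rng.uniform(-3.1,3.1),rng.uniform(0,.8),rng.uniform(-3.1,3.1))))
        q=q0;tr=[];c+=1
        for w in W: q=go(q,*w,step=.06,ang=.2,track=tr)
        m1=min(margin(t[0]).min() for t in tr); 
        if m1<.02 or min(t[1] for t in tr)<.25: continue
        qs=[]
        for w in final: q=go(q,*w,step=.06,ang=.2,track=tr);qs.append(q)
        L=sum(np.linalg.norm(tr[i+1][0]-tr[i][0]) for i in range(len(tr)-1))
        sc=min(margin(x).min() for x in qs)-.015*L-5*max(err(x,*w) for x,w in zip(qs,final))
        if min(t[1] for t in tr)<.25: continue
        if sc>best[0]: best=(sc,W,qs,L)
    print(c,"tries");return best
E
python3 - <<'E'
from search import *
D=json.load(open("D.json"));q0=np.array(D[4][0]);print(fj(q0)[1]-D[4][1])
F=[vent(1.071,.12),vent(1.071,-.008),vent(.4,-.008),vent(-.15,-.008)]
for nw in(1,2,3):
    b=search(q0,F,nw,45,np.random.default_rng(nw));print(nw,b[0],b[3] if b[1] else "");
    if b[1]: print("W",[(w[0],R.from_matrix(w[1]).as_quat()) for w in b[1]],"\n",np.array(b[2]))
E
```

```text
[-0.      0.0001  0.    ]
4331 tries
1 -0.2123653487325065 4.636473005072279
W [(array([ 0.4236, -0.0944,  0.4432]), array([-0.4999,  0.8412, -0.1299, -0.1599]))] 
 [[ 0.5876 -0.1714 -1.1994  1.8803  0.1917  0.9097 -1.2435]
 [ 0.4788  0.3482 -1.2923  1.9118  0.9121  0.9162 -1.7512]
 [ 0.4095  0.2914 -1.1918  1.9135  0.8414  0.8729 -2.3826]
 [ 0.2866  0.229  -1.0353  1.9172  0.7556  0.827  -2.6   ]]
2790 tries
2 -0.19383471335500796 5.858004578493791
W [(array([0.6575, 0.322 , 0.5168]), array([ 0.7184, -0.6895,  0.031 , -0.0867])), (array([0.4592, 0.2628, 0.579 ]), array([ 0.7707, -0.5409,  0.3246, -0.0902]))] 
 [[ 0.158  -0.1057 -0.8451  1.8902  0.3186  0.9403 -1.3556]
 [ 0.1298  0.1832 -0.8536  1.9228  0.6826  0.7938 -1.6182]
 [ 0.0694  0.1703 -0.786   1.9252  0.6603  0.7844 -2.2757]
 [-0.0007  0.1576 -0.7088  1.9281  0.6371  0.7751 -2.6   ]]
1812 tries
3 -0.2949829054642421 8.885025215074688
W [(array([ 0.3969, -0.0443,  0.5547]), array([-0.1771,  0.9842, -0.0037,  0.0082])), (array([ 0.7893, -0.1957,  0.4794]), array([ 0.736 , -0.5821,  0.0369, -0.3437])), (array([0.5953, 0.0351, 0.5147]), array([ 0.7967, -0.5996,  0.0624,  0.043 ]))] 
 [[ 0.6698 -0.2046 -1.2533  1.8792  0.1369  0.901  -1.198 ]
 [ 0.55    0.4558 -1.423   1.9104  1.0306  1.0019 -1.8126]
 [ 0.5064  0.3797 -1.3371  1.911   0.9481  0.9407 -2.4415]
 [ 0.3778  0.2701 -1.1487  1.9143  0.8142  0.8572 -2.6   ]]
```

```bash
cat > s2.py <<'E'
from search import *
from multiprocessing import Pool
D=json.load(open("D.json"));q0=np.array(D[4][0])
FL=np.diag([-1.,-1,1])
def vf(t,o): p,A=vent(t,o);return p,A@FL
F=[vf(1.071,.12),vf(1.071,-.008),vf(.4,-.008),vf(-.15,-.008)]
def job(a): return search(q0,F,a[0],70,np.random.default_rng(a[1]))
if __name__=="__main__":
    B=Pool(8).map(job,[(1,1),(1,2),(1,3),(2,4),(2,5),(2,6),(2,7),(3,8)])
    B.sort(key=lambda b:-b[0])
    for b in B[:3]: print(b[0],b[3],"W",[(w[0],R.from_matrix(w[1]).as_quat()) for w in b[1]],"\n",np.array(b[2]))
    import pickle;pickle.dump(B[0],open("best.pkl","wb"))
E
nproc; python3 s2.py
```

```text
4
2981 tries
2976 tries
2961 tries
2244 tries
2203 tries
1506 tries
2153 tries
2137 tries
0.31513168446092704 5.57089215868257 W [(array([0.4071, 0.0134, 0.4068]), array([ 0.9323, -0.0476,  0.0807,  0.3493]))] 
 [[ 0.0599 -0.1012 -0.7573  1.8933  0.3336  0.9453  1.7718]
 [ 0.0436  0.1654 -0.7575  1.9262  0.6515  0.7808  1.5422]
 [-0.0114  0.1559 -0.6971  1.9285  0.6339  0.7739  0.8819]
 [-0.0542  0.1493 -0.6505  1.9304  0.6212  0.769   0.3397]]
0.31359957696348073 5.683817664948284 W [(array([0.3988, 0.0242, 0.6276]), array([0.9105, 0.1736, 0.0959, 0.3629]))] 
 [[ 0.0554 -0.1011 -0.7532  1.8935  0.3342  0.9455  1.7712]
 [ 0.0396  0.1646 -0.7531  1.9264  0.6501  0.7803  1.5431]
 [-0.0152  0.1553 -0.693   1.9287  0.6327  0.7734  0.8826]
 [-0.0579  0.1488 -0.6466  1.9305  0.6202  0.7686  0.3403]]
0.31288169435451557 5.608720154104597 W [(array([0.4628, 0.3158, 0.4685]), array([0.7918, 0.4742, 0.2655, 0.2787]))] 
 [[ 0.1024 -0.1029 -0.7955  1.8919  0.3273  0.9432  1.7777]
 [ 0.0812  0.1726 -0.7992  1.9247  0.6644  0.7861  1.5344]
 [ 0.0239  0.1619 -0.7358  1.927   0.645   0.7782  0.8752]
 [-0.0206  0.1544 -0.6872  1.9289  0.6311  0.7728  0.3336]]
```

```bash
python3 - <<'E'
from s2 import *
W=(np.array([0.4071,0.0134,0.4068]),R.from_quat([0.9323,-0.0476,0.0807,0.3493]).as_matrix())
rel([W]); rel([F[0],F[1]],*W)
E
```

```text
shift [-0.2284  0.075  -0.0151] rot [-29.   32.7 -63.6] world [0.4071 0.0134 0.4068]
shift [ 0.0718 -0.2745 -0.0611] rot [ -10.7   57.8 -135.5] world [0.5103 0.2576 0.2887]
shift [ 0.1143 -0.3543  0.0295] rot [ -10.7   57.8 -135.5] world [0.5743 0.2565 0.1779]
```

>>> servo_tool --pt "1 -0.029 0.009 -0.002 -3.6 4.1 -8" --pt "1 -0.057 0.019 -0.004 -7.2 8.2 -16" --pt "1 -0.086 0.028 -0.006 -10.9 12.3 -24" --pt "1 -0.114 0.037 -0.008 -14.5 16.4 -32" --pt "1 -0.143 0.047 -0.009 -18 20.4 -40" --pt "1 -0.171 0.056 -0.011 -21.8 24.5 -48" --pt "1 -0.2 0.066 -0.013 -25.4 28.6 -56" --pt "1 -0.228 0.075 -0.015 -29 32.7 -63.6" --pt "1 -0.228 0.075 -0.015 -29 32.7 -63.6"

```text
clock: 6.68
position: [0.4056, 0.0187, 0.4077]
ee_rot: [0.932, -0.043, 0.084, 0.351]
ft_force: [0.1, -0.1, -0.7]
grip_width: 0.998
```

>>> servo_tool --pt "1 0.005 -0.019 -0.004 -0.7 3.9 -9" --pt "1 0.01 -0.037 -0.008 -1.4 7.7 -18.1" --pt "1 0.014 -0.055 -0.012 -2.1 11.6 -27.1" --pt "1 0.019 -0.073 -0.016 -2.9 15.4 -36.1" --pt "1 0.024 -0.092 -0.02 -3.6 19.3 -45.2" --pt "1 0.029 -0.11 -0.024 -4.3 23.1 -54.2" --pt "1 0.034 -0.128 -0.029 -5 27 -63.2" --pt "1 0.038 -0.146 -0.033 -5.7 30.8 -72.3" --pt "1 0.043 -0.165 -0.037 -6.4 34.7 -81.3" --pt "1 0.048 -0.183 -0.041 -7.1 38.5 -90.3" --pt "1 0.053 -0.201 -0.045 -7.8 42.4 -99.4" --pt "1 0.057 -0.22 -0.049 -8.6 46.2 -108.4" --pt "1 0.062 -0.238 -0.053 -9.3 50.1 -117.4" --pt "1 0.067 -0.256 -0.057 -10 54 -126.5" --pt "1 0.072 -0.2745 -0.061 -10.7 57.8 -135.5" --pt "1 0.072 -0.2745 -0.061 -10.7 57.8 -135.5"

```text
clock: 8.68
position: [0.5105, 0.2589, 0.2879]
ee_rot: [0.247, 0.934, 0.062, 0.25]
ft_force: [0.0, -0.1, -0.2]
grip_width: 0.999
```

```bash
python3 - <<'E'
from s2 import *
state();rel(F)
E
```

```text
t 8.675 p [0.5105 0.2589 0.2879] q [ 0.0554 -0.0976 -0.7557  1.8922  0.3359  0.9457  1.7671] F [ 0.0443 -0.0605 -0.219 ] T [-0.028   0.5328 -0.0007] g 0.9993710447842935
shift [-0.0009 -0.001  -0.0008] rot [ 0.  -0.1 -0.1] world [0.5103 0.2576 0.2887]
shift [-0.0011 -0.001   0.1272] rot [ 0.  -0.1 -0.1] world [0.5743 0.2565 0.1779]
shift [-0.0011 -0.001   0.1272] rot [-0.  -0.1 38.4] world [0.5743 0.2565 0.1779]
shift [-0.0011 -0.001   0.1272] rot [-0.1 -0.1 69.9] world [0.5743 0.2565 0.1779]
```

Prediction matches. Descend and grip the vent hub.

>>> servo_tool --pt "1 -0.001 -0.001 0.05 0 0 0" --pt "1 -0.001 -0.001 0.09 0 0 0" --pt "1 -0.001 -0.001 0.127 0 0 0" --pt "1 -0.001 -0.001 0.127 0 0 0" --pt "0 -0.001 -0.001 0.127 0 0 0" --pt "0 -0.001 -0.001 0.127 0 0 0" --pt "0 -0.001 -0.001 0.127 0 0 0" --pt "0 -0.001 -0.001 0.127 0 0 0" --pt "0 -0.001 -0.001 0.127 0 0 0"

```text
clock: 9.8
position: [0.5735, 0.2576, 0.1813]
ee_rot: [0.245, 0.934, 0.063, 0.253]
ft_force: [-5.6, -3.3, 10.5]
grip_width: 0.519
```

```bash
python3 - <<'E'
from s2 import *
state();rel(F[1:])
E
```

```text
t 9.8 p [0.5735 0.2576 0.1813] q [ 0.0413  0.1579 -0.757   1.9267  0.6475  0.7818  1.545 ] F [-5.6478 -3.2715 10.5185] T [-0.5914  0.7248 -0.3848] g 0.5191488477929519
shift [ 0.0004 -0.0014  0.0034] rot [0.2 0.2 0.1] world [0.5743 0.2565 0.1779]
shift [ 0.0004 -0.0014  0.0034] rot [ 0.2  0.1 38.5] world [0.5743 0.2565 0.1779]
shift [ 0.0004 -0.0014  0.0034] rot [ 0.3  0.1 70.1] world [0.5743 0.2565 0.1779]
```

>>> servo_tool --pt "0 0 0 -0.003 0 0 8" --pt "0 0 0 -0.003 0 0 17" --pt "0 0 0 -0.003 0 0 26" --pt "0 0 0 -0.003 0 0 35" --pt "0 0 0 -0.003 0 0 44" --pt "0 0 0 -0.003 0 0 52" --pt "0 0 0 -0.003 0 0 58" --pt "0 0 0 -0.003 0 0 62" --pt "0 0 0 -0.003 0 0 65" --pt "0 0 0 -0.003 0 0 67" --pt "0 0 0 -0.003 0 0 67"

```text
clock: 11.18
position: [0.5743, 0.2549, 0.183]
ee_rot: [0.721, 0.642, 0.192, 0.177]
ft_force: [20.7, -3.7, -9.7]
grip_width: 0.525
```

```bash
python3 - <<'E'
from s2 import *
state();rel([vf(0,-.008),vf(0,.12)])
E
```

```text
t 11.175 p [0.5743 0.2549 0.183 ] q [-0.0452  0.1397 -0.6571  1.9305  0.6161  0.7717  0.3971] F [20.7027 -3.6714 -9.6629] T [ 0.2488 -2.456   0.1198] g 0.5245936943031833
shift [ 0.0013 -0.0027  0.0044] rot [ 0.3  0.  -5.7] world [0.5743 0.2565 0.1779]
shift [ 0.0013 -0.0021 -0.1236] rot [ 0.3  0.  -5.7] world [0.5103 0.2576 0.2887]
```

>>> servo_tool --pt "1 0 0 -0.003 0 0 0" --pt "1 0 0 -0.003 0 0 0" --pt "1 0 0 -0.003 0 0 0" --pt "1 0 0 -0.03 0 0 0" --pt "1 0 0 -0.08 0 0 0" --pt "1 0 0 -0.13 0 0 0" --pt "1 0 0 -0.16 0 0 0"

```text
clock: 12.05
position: [0.4904, 0.2594, 0.3226]
ee_rot: [0.719, 0.644, 0.192, 0.176]
ft_force: [1.0, 0.0, 0.2]
grip_width: 0.997
```

```bash
cat > look.py <<'E'
from plan import *
def grab():
    C={}
    for n in("side","top"):
        im,d=shot(n);np.savez(f"/tmp/{n}2.npz",im=im,d=d);C[n]=cloud(n,d)
    return C
def rot(w,a): c,s=np.cos(a),np.sin(a);return np.c_[c*w[:,0]+s*w[:,1],-s*w[:,0]+c*w[:,1],w[:,2]]
def ventangle(q,th0):
    M=run(VENT["yaw"]);l=(q-VENT["hub"])@M
    l=l[(abs(l[:,2])<.017)&(np.hypot(l[:,0],l[:,1])<.16)]
    b=min((least_squares(lambda v:lever(rot(l-[v[1],v[2],0],v[0])),[t,0,0],loss='soft_l1',f_scale=.002) for t in th0),key=lambda r:r.cost)
    return b.x,len(l),np.median(abs(b.fun))
def levfit(q):
    q=q[(q[:,2]>.006)&(q[:,2]<.034)&(np.linalg.norm(q[:,:2]-[.44,.02],axis=1)<.13)&(q[:,0]>.31)]
    b=least_squares(lambda v:lever(rot(q-[v[0],v[1],.013+v[3]],v[2])),[.475,0,2.65,0],loss='soft_l1',f_scale=.001)
    return b.x,len(q),np.median(abs(b.fun))
E
python3 - <<'E'
from look import *
C=grab();state()
for n in C:
    P=C[n].reshape(-1,3);print(n,"vent",ventangle(P,(0,.15,.3)),"lev",levfit(P))
E
```

```text
t 12.15 p [0.4909 0.2602 0.3239] q [-0.0165 -0.166  -0.6866  1.8714  0.2819  1.0101  0.6391] F [ 0.0029 -0.3962  0.1934] T [0.0412 0.4762 0.036 ] g 1.000613174279578
side vent (array([-0.004 ,  0.0001,  0.0007]), 877, np.float64(0.0009516862368874092)) lev (array([ 0.4763, -0.0025,  2.6408, -0.001 ]), 539, np.float64(0.0010163707319767908))
top vent (array([ 0.002 ,  0.0003, -0.0014]), 610, np.float64(0.0010228138576658789)) lev (array([ 0.4757, -0.0044,  2.6395,  0.0018]), 531, np.float64(0.002179947873995735))
```

```bash
sed -i 's/LEV=.*/LEV=dict(hub=np.array([.476,-.0032,.013]),yaw=2.641)/' plan.py; cat > s3.py <<'E'
from search import *
from multiprocessing import Pool
FL=np.diag([-1.,-1,1])
def ff(f,t): p,A=t;return (p,A@FL) if f else (p,A)
def rw(rng,zlo,yr): return (np.array([rng.uniform(.38,.62),rng.uniform(*yr),rng.uniform(zlo,.6)]),down(rng.uniform(-3.1,3.1),rng.uniform(0,.7),rng.uniform(-3.1,3.1)))
def chain(f,w1,w2):
    L=[]
    if w1: L.append(w1)
    L+=[ff(f,lev(.12)),ff(f,lev(-.010)),ff(f,lev(.25))]
    if w2: L.append(w2)
    L+=[ff(f,sup(.06,.14)),ff(f,sup(.06,-.01)),ff(f,sup(.8,-.01)),ff(f,sup(1.75,-.01)),ff(f,sup(1.6,.12))]
    return L
def job(a):
    f,n1,n2,seed=a;rng=np.random.default_rng(seed);q0=np.array(json.load(open("q.json")));t0=time.time();best=(-9,)
    while time.time()-t0<60:
        w1=rw(rng,.3,(-.3,.45)) if n1 else None; w2=rw(rng,.33,(-.3,.1)) if n2 else None
        ch=chain(f,w1,w2);q=q0;tr=[];E=0;qs=[]
        for w in ch:
            q=go(q,*w,step=.06,ang=.2,track=tr);E=max(E,err(q,*w));qs.append(q)
        m=min(margin(t[0]).min() for t in tr);L=sum(np.linalg.norm(tr[i+1][0]-tr[i][0]) for i in range(len(tr)-1))
        if min(t[1] for t in tr)<.3: continue
        sc=min(m,.3)-.012*L-5*E
        if sc>best[0]: best=(sc,f,w1,w2,m,L,qs)
        if not(n1 or n2): break
    return best
if __name__=="__main__":
    q=monitor.get_obs()["joint_pos"];json.dump(list(map(float,q)),open("q.json","w"))
    B=Pool(4).map(job,[(f,a,b,i) for i,(f,a,b) in enumerate([(0,0,0),(1,0,0),(0,1,0),(1,1,0),(0,0,1),(1,0,1),(0,1,1),(1,1,1)])],chunksize=1)
    for b in B:
        print(b[0],b[1],"m",b[4:6] if len(b)>4 else "",[None if w is None else (w[0],R.from_matrix(w[1]).as_quat()) for w in b[2:4]])
    import pickle;b=max(B,key=lambda b:b[0]);pickle.dump(b,open("best3.pkl","wb"));print(np.array(b[6]))
E
python3 s3.py
```

```text
0.2213344930139854 0 m (np.float64(0.318706805951547), np.float64(6.549903982874882)) [None, None]
-3.382073671746241 1 m (np.float64(0.0), np.float64(14.872183743695775)) [None, None]
0.21592104806344564 0 m (np.float64(0.3195359273566694), np.float64(6.998747167481555)) [(array([0.4875, 0.1282, 0.3568]), array([0.7866, 0.5572, 0.0863, 0.2515])), None]
-0.9050716047364893 1 m (np.float64(0.0), np.float64(8.839178886892089)) [(array([ 0.4214, -0.0529,  0.3019]), array([ 0.9575, -0.0998,  0.1583,  0.2194])), None]
0.22176933906371005 0 m (np.float64(0.31912817986337316), np.float64(6.51387064175861)) [None, (array([ 0.5472, -0.1034,  0.3768]), array([0.9722, 0.1246, 0.1805, 0.0819]))]
-2.2216249517551883 1 m (np.float64(0.0), np.float64(12.65531485763088)) [None, (array([0.5004, 0.084 , 0.4873]), array([-0.2926,  0.9502, -0.0207,  0.1054]))]
0.2055325685093609 0 m (np.float64(0.31876949828383155), np.float64(7.853833853515951)) [(array([0.5624, 0.1622, 0.3533]), array([ 0.4661,  0.8526, -0.0041,  0.2361])), (array([ 0.4175, -0.2753,  0.4381]), array([ 0.9591, -0.2804,  0.0387,  0.0083]))]
-0.5998225393226394 1 m (np.float64(0.0), np.float64(11.266917794018473)) [(array([0.5036, 0.0897, 0.303 ]), array([ 0.8544, -0.48  , -0.0509, -0.1926])), (array([ 0.4826, -0.0015,  0.4659]), array([ 0.9172, -0.3894, -0.053 , -0.0661]))]
[[ 0.222   0.1086 -0.3266  1.9505  0.0393  1.0885  0.9491]
 [ 0.1953  0.2999 -0.3127  2.0514  0.1261  0.808   0.8786]
 [ 0.24    0.0032 -0.3276  1.7747  0.0011  1.3638  0.9824]
 [ 0.3544 -0.1401 -0.2724  1.7269  0.0521  1.1603  0.3208]
 [ 0.6258 -0.1809 -0.2184  1.9473 -0.2046  0.8681 -1.1834]
 [ 0.5934  0.0937 -0.2618  1.9713 -0.116   0.5661 -1.2558]
 [ 0.65    0.0977 -0.321   1.9684 -0.1033  0.5662 -0.5252]
 [ 0.727   0.1037 -0.4016  1.9647 -0.0846  0.5663  0.4109]
 [ 0.7868 -0.1468 -0.3732  1.9498 -0.2334  0.8285  0.3811]]
```

Direct path works, no waypoints needed. Go above the lever.

```bash
python3 - <<'E'
from plan import *
rel([lev(.12)]); rel([lev(-.010)],*lev(.12))
E
```

```text
shift [-0.273  -0.0801  0.1583] rot [29.2 -8.9 21.8] world [ 0.476  -0.0032  0.133 ]
shift [0.   0.   0.13] rot [0. 0. 0.] world [ 0.476  -0.0032  0.003 ]
```

>>> servo_tool --pt "1 -0.045 -0.013 0.02 5 -1.5 3.6" --pt "1 -0.09 -0.027 0.045 10 -3 7.3" --pt "1 -0.137 -0.04 0.07 15 -4.5 10.9" --pt "1 -0.182 -0.053 0.1 20 -6 14.5" --pt "1 -0.228 -0.067 0.13 24 -7.4 18" --pt "1 -0.273 -0.08 0.158 29.2 -8.9 21.8" --pt "1 -0.273 -0.08 0.158 29.2 -8.9 21.8" --pt "1 -0.273 -0.08 0.158 29.2 -8.9 21.8" --grip_force 80

```text
clock: 13.15
position: [0.4747, -0.0046, 0.1293]
ee_rot: [0.86, 0.51, -0.003, -0.001]
ft_force: [-1.2, 0.7, 0.4]
grip_width: 0.998
```

```bash
python3 - <<'E'
from plan import *
state();rel([lev(-.010)])
E
```

```text
t 13.15 p [ 0.4747 -0.0046  0.1293] q [ 0.2214  0.114  -0.3247  1.953   0.0419  1.0867  0.9484] F [-1.2395  0.6763  0.4116] T [ 0.1165 -0.0084 -0.024 ] g 0.9980681207620619
shift [0.0024 0.001  0.1263] rot [-0.3  0.2 -0. ] world [ 0.476  -0.0032  0.003 ]
```

>>> servo_tool --pt "1 0 0 0.04 0 0 0" --pt "1 0 0 0.08 0 0 0" --pt "1 0 0 0.11 0 0 0" --pt "1 0 0 0.127 0 0 0" --pt "1 0 0 0.127 0 0 0" --pt "0 0 0 0.127 0 0 0" --pt "0 0 0 0.127 0 0 0" --pt "0 0 0 0.127 0 0 0" --pt "0 0 0 0.127 0 0 0" --pt "0 0 0 0.127 0 0 0"

```text
clock: 14.4
position: [0.4752, -0.0053, 0.0043]
ee_rot: [0.861, 0.509, -0.002, -0.0]
ft_force: [-2.8, 0.8, 8.9]
grip_width: 0.52
```

```bash
python3 - <<'E'
from plan import *
state();rel([lev(-.010),lev(.25)])
E
```

```text
t 14.4 p [ 0.4752 -0.0053  0.0043] q [ 0.1958  0.2976 -0.3097  2.0504  0.1251  0.8141  0.8812] F [-2.7604  0.7829  8.8913] T [0.0595 0.4953 0.0659] g 0.519892716550454
shift [ 0.0022 -0.0003  0.0013] rot [-0.1  0.2 -0.1] world [ 0.476  -0.0032  0.003 ]
shift [ 0.0015 -0.0008 -0.2587] rot [-0.1  0.2 -0.1] world [ 0.476  -0.0032  0.263 ]
```

Gripped (same width as the vent hub). Lift.

>>> servo_tool --pt "0 0 0 -0.03 0 0 0" --pt "0 0 0 -0.08 0 0 0" --pt "0 0 0 -0.13 0 0 0" --pt "0 0 0 -0.18 0 0 0" --pt "0 0 0 -0.23 0 0 0" --pt "0 0 0 -0.26 0 0 0" --pt "0 0 0 -0.26 0 0 0" --pt "0 0 0 -0.26 0 0 0"

```text
clock: 15.4
position: [0.4748, -0.0051, 0.2615]
ee_rot: [0.861, 0.509, -0.003, -0.001]
ft_force: [-0.1, 0.2, -3.9]
grip_width: 0.522
```

```bash
python3 - <<'E'
from look import *
C=grab();state()
o=monitor.get_obs();A=R.from_quat(o["ee_rot"]).as_matrix()
# lever frame in tool: bar dir = tool: hub z=-tool z, bar = rotate tool x by +90 about hub z
bx=np.cross(-A[:,2],A[:,0]);L=np.c_[bx,np.cross(-A[:,2],bx),-A[:,2]]
h0=o["position"]+.010*L[:,2]
for n in("side","top","both"):
    P=np.vstack([C[k].reshape(-1,3) for k in(("side","top") if n=="both" else(n,))])
    l=(P-h0)@L; l=l[(l[:,0]>-.03)&(l[:,0]<.16)&(abs(l[:,1])<.032)&(abs(l[:,2])<.022)&~((l[:,0]<.018)&(l[:,2]>.015))]
    g=l[l[:,0]>.03]
    b=least_squares(lambda v:lever(R.from_rotvec(v[3:]).apply(g-v[:3])),np.zeros(6),loss='soft_l1',f_scale=.001)
    print(n,len(g),b.x,np.median(abs(b.fun)),"xmax",np.percentile(l[:,0],[99,99.8]))
im=np.load("/tmp/side2.npz")["im"];u,v=px("side",h0).astype(int);a=im[v-50:v+50,u-50:u+50]
im=np.load("/tmp/top2.npz")["im"];u,v=px("top",h0).astype(int);b=im[v-50:v+50,u-50:u+50]
cv2.imwrite("pics/c2.png",cv2.resize(np.hstack([a,b]),None,fx=4,fy=4,interpolation=cv2.INTER_CUBIC))
rel([sup(.06,.14)])
E
```

```text
t 15.5 p [ 0.4747 -0.0051  0.2612] q [ 0.2376  0.007  -0.323   1.7746  0.0031  1.3682  0.9827] F [ 0.0348  0.1489 -3.0959] T [-0.098  -0.0626 -0.0236] g 0.5140628992862398
side 404 [-0.0001 -0.0028 -0.001  -0.0185 -0.018  -0.0031] 0.0006778967261315029 xmax [0.1406 0.1414]
top 36 [-0.0009 -0.006  -0.0005  0.0549 -0.009  -0.0507] 0.0007988515303889781 xmax [0.1392 0.1392]
both 440 [-0.0001 -0.0028 -0.0013 -0.0166 -0.0131 -0.0031] 0.000699216660338153 xmax [0.1406 0.1414]
shift [-0.163   0.141  -0.0448] rot [  6.   41.8 152.4] world [ 0.5202 -0.2158  0.306 ]
```

View pics/c2.png

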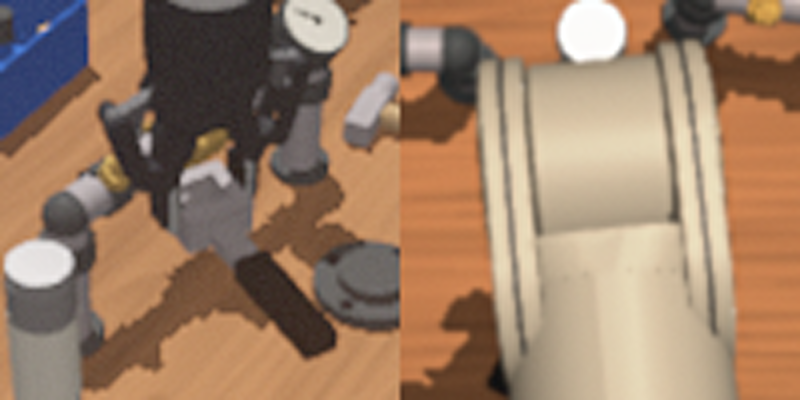

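```bash
sed -i 's/foot=np.array([^)]*)/foot=np.array([.5955,-.2300,.1735])/' plan.py; python3 - <<'E'
from fast import *
o=monitor.get_obs();p0=o["position"];A0=R.from_quat(o["ee_rot"])
p1,A1=sup(.06,.18);M=run(SUP["yaw"]);p1=p1+.001*M[:,0]
r=(A0.inv()*R.from_matrix(A1)).as_rotvec()
q=o["joint_pos"];prev=q
for k in range(0,17,2):
    f=k/16;A=(A0*R.from_rotvec(r*f)).as_matrix();p=p0+f*(p1-p0);bx=np.cross(-A[:,2],A[:,0])
    q=go(q,p,A);print(f,"tcp",p,"tip",p+.145*bx,"q7",q[6],"dq/row",abs(q-prev).max()/2);prev=q
rel([(p1,A1)])
p2,A2=sup(.06,.03);rel([(p2+.001*M[:,0],A2)],p1,A1)
E
```

```text
0.0 tcp [ 0.4747 -0.0051  0.2612] tip [0.3476 0.0647 0.2621] q7 0.9827711801048477 dq/row 4.368506355961754e-05
0.125 tcp [ 0.478  -0.0312  0.2712] tip [0.3806 0.0761 0.2759] q7 0.7858711137389037 dq/row 0.09845003318297196
0.25 tcp [ 0.4813 -0.0574  0.2812] tip [0.424  0.0753 0.2935] q7 0.57865849226377 dq/row 0.10360631073756688
0.375 tcp [ 0.4846 -0.0835  0.2912] tip [0.473  0.0592 0.3139] q7 0.35642272021322324 dq/row 0.11111788602527337
0.5 tcp [ 0.4879 -0.1097  0.3012] tip [0.5224 0.0268 0.3361] q7 0.11393704541031831 dq/row 0.12124283740145247
0.625 tcp [ 0.4913 -0.1358  0.3112] tip [ 0.5665 -0.0213  0.3585] q7 -0.15438346147076995 dq/row 0.13416025344054414
0.75 tcp [ 0.4946 -0.1619  0.3212] tip [ 0.6007 -0.0824  0.3797] q7 -0.4539511200956556 dq/row 0.14978382931244283
0.875 tcp [ 0.4979 -0.1881  0.3312] tip [ 0.6213 -0.1525  0.3984] q7 -0.7887835153597715 dq/row 0.16741619763205798
1.0 tcp [ 0.5012 -0.2142  0.3411] tip [ 0.6262 -0.2263  0.4135] q7 -1.1593341525126803 dq/row 0.1852753185764544
shift [-0.171   0.1233 -0.0798] rot [  6.   41.8 152.4] world [ 0.5012 -0.2142  0.3411]
shift [0.   0.   0.15] rot [0. 0. 0.] world [ 0.5751 -0.2266  0.2112]
```

Clean path, bar always above everything.

>>> servo_tool --pt "0 -0.011 0.008 -0.005 0.4 2.6 9.5" --pt "0 -0.021 0.015 -0.01 0.8 5.2 19" --pt "0 -0.032 0.023 -0.015 1.1 7.8 28.6" --pt "0 -0.043 0.031 -0.02 1.5 10.5 38.1" --pt "0 -0.053 0.039 -0.025 1.9 13.1 47.6" --pt "0 -0.064 0.046 -0.03 2.3 15.7 57.2" --pt "0 -0.075 0.054 -0.035 2.6 18.3 66.7" --pt "0 -0.086 0.062 -0.04 3 20.9 76.2" --pt "0 -0.096 0.069 -0.045 3.4 23.5 85.7" --pt "0 -0.107 0.077 -0.05 3.8 26.1 95.2" --pt "0 -0.118 0.085 -0.055 4.1 28.7 104.8" --pt "0 -0.128 0.092 -0.06 4.5 31.4 114.3" --pt "0 -0.139 0.1 -0.065 4.9 34 123.8" --pt "0 -0.15 0.108 -0.07 5.3 36.6 133.3" --pt "0 -0.16 0.116 -0.075 5.6 39.2 142.9" --pt "0 -0.171 0.1233 -0.08 6 41.8 152.4" --pt "0 -0.171 0.1233 -0.08 6 41.8 152.4" --pt "0 -0.171 0.1233 -0.08 6 41.8 152.4"

```text
clock: 17.75
position: [0.5013, -0.2137, 0.3419]
ee_rot: [-0.647, 0.717, -0.202, 0.161]
ft_force: [0.1, 0.2, -3.2]
grip_width: 0.521
```

```bash
python3 - <<'E'
from look import *
C=grab();state();M=run(SUP["yaw"])
for n in C: # recheck stem
    q=sel(C[n],np.array([.58,-.225,.19]),.05,.15);o=SUP["foot"]-.05*M[:,2];l=(q-o)@M
    l=l[(l[:,2]>.054)&(l[:,2]<.086)&(abs(l[:,0])<.022)&(abs(l[:,1])<.022)]
    if len(l)>20:
        b=min((least_squares(lambda v:box(rot(l-[v[0],v[1],0],v[2]),[0,0,.065],[.011,.011,.017]),[0,y,t],loss='soft_l1',f_scale=.0015) for t in(0,.15) for y in (-.003,.003)),key=lambda r:r.cost);print(n,len(l),b.x,np.median(abs(b.fun)))
p1,A1=sup(.06,.18);p2,A2=sup(.06,.03)
rel([(p1+.001*M[:,0],A1),(p2+.001*M[:,0],A2)])
im=np.load("/tmp/side2.npz")["im"];u,v=px("side",p2).astype(int);a=im[max(v-60,0):v+40,u-50:u+50]
cv2.imwrite("pics/c3.png",cv2.resize(a,None,fx=5,fy=5,interpolation=cv2.INTER_CUBIC))
E
```

```text
t 17.85 p [ 0.5016 -0.2137  0.3424] q [ 0.671  -0.236  -0.2319  1.9158 -0.2291  0.9566 -1.1578] F [-0.5992  0.4885 -3.5684] T [0.1492 1.0031 0.0007] g 0.5197574461205197
side 75 [-0.0003  0.0036 -0.0022] 0.0013435014648121666
top 87 [0.0004 0.0012 0.0869] 0.0008707671241018518
shift [0.0005 0.0009 0.0009] rot [-0.1  0.1  0.1] world [ 0.5012 -0.2142  0.3411]
shift [0.0007 0.001  0.1509] rot [-0.1  0.1  0.1] world [ 0.5751 -0.2266  0.2112]
```

View pics/c3.png

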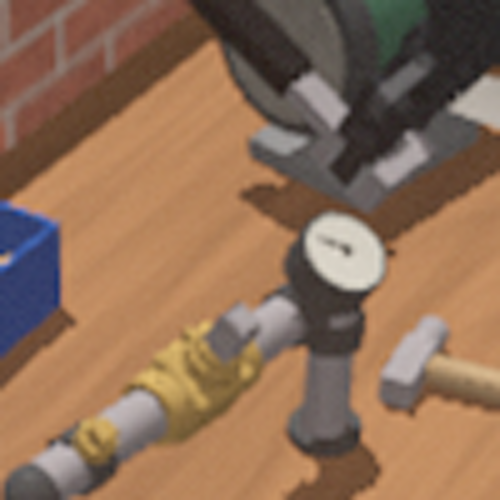

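>>> servo_tool --pt "0 0 0.0005 0.05 0 0 0" --pt "0 0 0.0005 0.1 0 0 0" --pt "0 0 0.0005 0.14 0 0 0" --pt "0 0 0.0005 0.15 0 0 0" --pt "0 0 0.0005 0.154 0 0 0" --pt "0 0 0.0005 0.158 0 0 0" --pt "0 0 0.0005 0.162 0 0 0" --pt "0 0 0.0005 0.166 0 0 0" --pt "0 0 0.0005 0.166 0 0 0"

```text
clock: 18.98
position: [0.5829, -0.228, 0.199]
ee_rot: [-0.646, 0.718, -0.203, 0.162]
ft_force: [-2.9, -0.7, -4.0]
grip_width: 0.518
```

```bash
cat > st.py <<'E'
from plan import *
state();M=run(SUP["yaw"]);o=monitor.get_obs();print("tcp in stem frame (x,y,out rel hub seat)",(o["position"]-SUP["foot"]-.013*M[:,2])@M,"F stem frame",np.array(o["ft_force"])@M,"T",np.array(o["torque"])@M)
rel([sup(.06,-.01)])
E
python3 st.py
```

```text
t 18.975 p [ 0.5829 -0.228   0.199 ] q [ 0.6392  0.0468 -0.2944  1.9688 -0.1344  0.6149 -1.2387] F [-2.8754 -0.7262 -3.99  ] T [ 0.1647  1.4654 -0.0757] g 0.5178951206527518
tcp in stem frame (x,y,out rel hub seat) [ 0.0017 -0.0001  0.0155] F stem frame [-4.3474 -1.1906 -2.0974] T [-0.1065  1.4725 -0.0259]
shift [-0.0002  0.0017  0.0255] rot [-0.1 -0.  -0. ] world [ 0.594  -0.2298  0.1761]
```

>>> servo_tool --pt "0 0 0.0005 0.005 0 0 0" --pt "0 0 0.001 0.01 0 0 0" --pt "0 0 0.001 0.014 0 0 0" --pt "0 0 0.001 0.018 0 0 0" --pt "0 0 0.001 0.021 0 0 0" --pt "0 0 0.001 0.024 0 0 0" --pt "0 0 0.001 0.024 0 0 0"

```text
clock: 19.85
position: [0.5945, -0.2297, 0.1781]
ee_rot: [-0.646, 0.718, -0.203, 0.162]
ft_force: [-2.0, 1.1, -1.9]
grip_width: 0.516
```

```bash
python3 st.py
```

```text
t 19.85 p [ 0.5945 -0.2297  0.1781] q [ 0.6292  0.0946 -0.2959  1.9672 -0.1126  0.5682 -1.2559] F [-1.9971  1.1405 -1.924 ] T [0.2968 1.1739 0.0488] g 0.5157360384661245
tcp in stem frame (x,y,out rel hub seat) [ 0.0015  0.0001 -0.0085] F stem frame [-2.8307  0.7955 -0.5873] T [ 0.1102  1.2067 -0.0073]
shift [0.     0.0015 0.0015] rot [-0.1 -0.  -0. ] world [ 0.594  -0.2298  0.1761]
```

>>> servo_tool --pt "0 0 0.0005 0.002 0 0 0" --pt "0 0 0.0005 0.004 0 0 0" --pt "0 0 0.0005 0.005 0 0 0" --pt "0 0 0.0005 0.005 0 0 0"

```text
clock: 20.35
position: [0.5952, -0.2299, 0.1775]
ee_rot: [-0.646, 0.718, -0.204, 0.161]
ft_force: [-58.3, 18.9, 53.5]
grip_width: 0.523
```

```bash
python3 st.py
```

```text
t 20.35 p [ 0.5952 -0.2299  0.1775] q [ 0.6277  0.0967 -0.2956  1.9663 -0.1088  0.5668 -1.2592] F [-58.3237  18.902   53.5435] T [2.8545 5.9748 0.8295] g 0.5228595487784112
tcp in stem frame (x,y,out rel hub seat) [ 0.0018  0.     -0.0094] F stem frame [-25.7463   9.0231  76.6913] T [ 1.9995  6.3638 -0.1966]
shift [-0.0001  0.0018  0.0006] rot [-0.1 -0.1  0. ] world [ 0.594  -0.2298  0.1761]
```

>>> servo_tool --pt "0 0 0.001 -0.004 0 0 0" --pt "0 -0.0003 0.001 -0.004 0 0 -9" --pt "0 -0.0005 0.001 -0.004 0 0 -18" --pt "0 -0.0007 0.001 -0.004 0 0 -27" --pt "0 -0.0009 0.0012 -0.004 0 0 -36" --pt "0 -0.001 0.0014 -0.004 0 0 -45"

```text
clock: 21.1
position: [0.5935, -0.2289, 0.1773]
ee_rot: [0.872, -0.414, 0.25, -0.071]
ft_force: [-10.4, 2.6, 9.1]
grip_width: 0.521
```

```bash
python3 st.py
```

```text
t 21.1 p [ 0.5935 -0.2289  0.1773] q [ 0.6908  0.0969 -0.3611  1.9689 -0.0988  0.5646 -0.4773] F [-10.3573   2.6289   9.1334] T [ 0.9156  1.6979 -0.2383] g 0.5209329787136219
tcp in stem frame (x,y,out rel hub seat) [ 0.      0.0008 -0.0087] F stem frame [-4.6556  0.8845 13.2342] T [ 0.4204  1.8257 -0.5179]
shift [0.0005 0.0006 0.0013] rot [-0.1 -0.1 45.2] world [ 0.594  -0.2298  0.1761]
```

>>> servo_tool --pt "0 0 0 0.001 0 0 -9" --pt "0 0 0.0003 0.001 0 0 -18" --pt "0 0 0.0005 0.001 0 0 -27" --pt "0 0 0.0007 0.001 0 0 -36" --pt "0 0 0.001 0.001 0 0 -43" --pt "0 0 0.001 0.001 0 0 -48" --pt "0 0 0.001 0.001 0 0 -51" --pt "0 0 0.001 0.001 0 0 -51"

```text
clock: 22.1
position: [0.5933, -0.2289, 0.1769]
ee_rot: [0.966, 0.0, 0.257, 0.043]
ft_force: [-22.9, 9.3, 22.0]
grip_width: 0.521
```

```bash
python3 st.py
```

```text
t 22.1 p [ 0.5933 -0.2289  0.1769] q [ 0.7663  0.1031 -0.4399  1.9659 -0.0808  0.5644  0.3972] F [-22.9264   9.2734  22.0012] T [1.5046 2.7921 0.5644] g 0.521231886748287
tcp in stem frame (x,y,out rel hub seat) [-0.0003  0.0008 -0.0088] F stem frame [-9.907   5.3648 31.1246] T [ 1.1686  3.002  -0.023 ]
shift [0.0002 0.0008 0.0012] rot [-0.1 -0.2 96.1] world [ 0.594  -0.2298  0.1761]
```

```bash
cat > supfit.py <<'E'
from look import *
def supfit():
    C=grab();M=run(SUP["yaw"])
    for n in C:
        b=np.array([0,.0025 if n=="side" else .001,0])
        l=(C[n].reshape(-1,3)-b-SUP["foot"]-.013*M[:,2])@M
        l=l[(l[:,1]>-.03)&(l[:,1]<.16)&(abs(l[:,0])<.045)&(abs(l[:,2])<.0155)]
        g=l[l[:,1]>.03]
        if len(g)>30:
            r=least_squares(lambda v:lever(rot(g-[v[1],v[2],v[3]],v[0])),[1.55,0,0,0],loss='soft_l1',f_scale=.001);print(n,len(g),r.x,np.median(abs(r.fun)))
    im=[np.load(f"/tmp/{n}2.npz")["im"] for n in C];out=[]
    for n,i in zip(C,im):
        u,v=px(n,SUP["foot"]+[0,.04,0]).astype(int);v=max(v,50);out.append(i[v-50:v+50,u-50:u+50])
    return np.hstack(out)
E
python3 - <<'E'
from supfit import *
cv2.imwrite("pics/c4.png",cv2.resize(supfit(),None,fx=4,fy=4,interpolation=cv2.INTER_CUBIC))
E
```

```text
side 233 [ 1.755   0.0023  0.0011 -0.0012] 0.0011306821978321335
top 319 [ 1.731  -0.0001 -0.0016  0.0014] 0.0009567314831409827
```

View pics/c4.png

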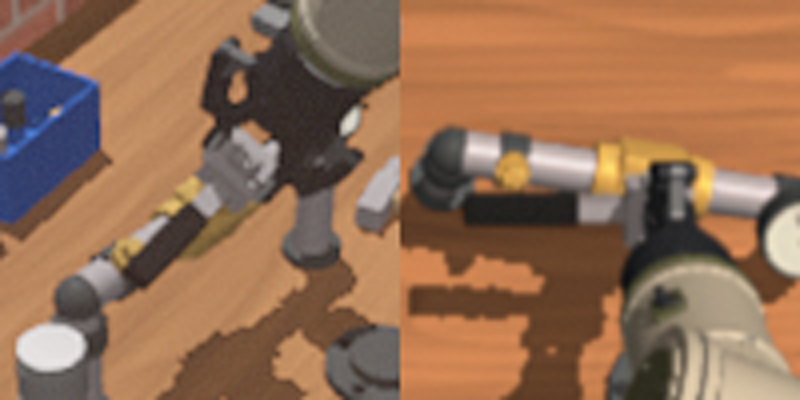

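>>> servo_tool --pt "0 0 0 -0.0005 0 0 3" --pt "0 0 0 -0.001 0 0 6" --pt "0 0 0 -0.001 0 0 6" --pt "1 0 0 -0.001 0 0 6" --pt "1 0 0 -0.001 0 0 6" --pt "1 0 0 -0.001 0 0 6" --pt "1 0 0 -0.001 0 0 6" --pt "1 0 0 -0.02 0 0 6" --pt "1 0 0 -0.05 0 0 6" --pt "1 0 0 -0.1 0 0 6" --pt "1 0 0 -0.15 0 0 6" --pt "1 0 0 -0.18 0 0 6" --pt "1 0 0 -0.18 0 0 6"

```text
clock: 23.82
position: [0.5044, -0.215, 0.3334]
ee_rot: [0.964, -0.051, 0.26, 0.031]
ft_force: [0.1, 0.1, -1.2]
grip_width: 0.995
```

```bash
python3 - <<'E'
from supfit import *
cv2.imwrite("pics/c5.png",cv2.resize(supfit(),None,fx=4,fy=4,interpolation=cv2.INTER_CUBIC));state()
C={n:cloud(n,np.load(f"/tmp/{n}2.npz")["d"]) for n in("side","top")};M=run(SUP["yaw"])
for n in C:
    b=np.array([0,.0025 if n=="side" else .001,0])
    l=(C[n].reshape(-1,3)-b-SUP["foot"]-.013*M[:,2])@M
    l=l[(l[:,1]>-.035)&(l[:,1]<.16)&(abs(l[:,0])<.035)&(l[:,2]>-.022)&(l[:,2]<.0165)]
    # 6-dof fit, incl hub, vs shaft
    def f(v): return lever(R.from_rotvec(v[3:]).apply(rot(l-v[:3],1.6)))
    r=least_squares(f,np.zeros(6),loss='soft_l1',f_scale=.001);print(n,len(l),r.x,np.median(abs(r.fun)))
    print("vent",ventangle(C[n].reshape(-1,3),(0,.15)))
E
```

```text
side 246 [ 1.6658 -0.0001 -0.0014 -0.006 ] 0.0014745876112466092
top 318 [ 1.6628  0.     -0.004  -0.0036] 0.0017815572952860166
t 23.925 p [ 0.5042 -0.2144  0.3301] q [ 0.8321 -0.2278 -0.3701  1.9278 -0.2784  0.9328  0.4538] F [-0.6769  0.628   0.4839] T [ 0.0711  0.5177 -0.0218] g 1.0011211814399736
side 486 [-0.0006  0.0009  0.0001 -0.0092 -0.0685 -0.0615] 0.0010187170511319352
vent (array([-0.0042, -0.0003,  0.0006]), 874, np.float64(0.0009018060191106824))
top 547 [-0.0001 -0.0008  0.002   0.0173 -0.067  -0.0644] 0.0009508538612993805
vent (array([-0.0018,  0.0004, -0.0012]), 605, np.float64(0.0010472666700548066))
```

View pics/c5.png

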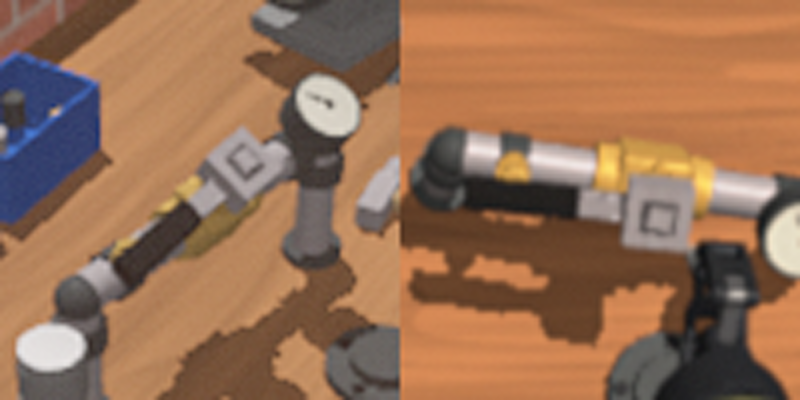

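```bash
python3 -c "
from workcell import ticket
print(ticket.hand_in())"
```

```text
the job is handed in; nothing more can be done
None
```

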